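# Pry the sprung clip off the cart wheel's axle with the hooked pick

## Robot

A 7-joint arm with a two-finger parallel gripper is mounted at the origin on the work surface. World frame = base frame: x ahead of the robot, y to its left, z up, the work surface at z = 0. Lengths are in mm, angles in rad, forces in N, time in s.
With the tool pointing down it reaches from about 350 to 900 mm from the base axis. Payload 8.1 kg.
Tool frame: the origin (TCP) lies at the very end of the fingers, on their centre line; the grasp point (between the pads) lies manip.tcp_to_grasp behind it (manip.tcp_to_grasp is the distance from the TCP to the grasp point, in mm); z points along the fingers, x is the direction in which the jaws open and shut, and the axes are right-handed (so a half turn about z gives the same grasp; the last joint's range is limited). The gripper opens to 92 mm and grips with 3 to 60 N. Pads are 19 mm wide; open, the fingers measure 130 mm over their backs; the gripper's body (75 mm by 190 mm) begins 47 mm behind the grasp point.
Start: joints at [-0.103, 0.434, 0.025, 1.573, -0.012, 1.134, -0.075], TCP at [625.013, -0.027, 226.742] pointing down, gripper open.
Joint ranges: [-2.62, 2.62], [-0.44, 2.09], [-1.27, 1.32], [0.08, 2.57], [-1.32, 4.46], [0.12, 2], [-2.74, 2.74]. Speed limits (rad/s): [2.22, 2.22, 3.01, 3.01, 3.14, 3.14, 3.14].

## Interface

Orientations are given as [roll, pitch, yaw] about the fixed x, y, z axes, in that order (R = Rz(yaw) Ry(pitch) Rx(roll)).
In Python, from bench import manip gives the robot as it stands.
- The arm moves only by the tool move_arm, never from a script. Its argument "series" is one flat list of numbers, 5 for each row, row after row: the shift along the tool's x, y, z in m, then the turn about the tool's z in degrees, then the opening, from -1 (shut) to 1 (fully open), so that 0 is half open. In form: [tx, ty, tz, yaw, hand, tx, ty, tz, yaw, hand, ...]. A call has exactly 8 rows; each row shifts and turns the pose as measured when the row begins, along the tool's axes as they then stand; what a row does not reach is not made up. A row lasts 1/12 s, in which the tool goes at most 41.7 mm and 7.16 degrees, less where a joint would pass 70% of its speed; a pose out of reach is approached as far as the arm can. A call with a gripper value outside its range is refused whole. The fingers move at their own pace and stop on an object; "newtons" is the grip in N (left out, the last holds). Time passes only in rows, so rows that do not move let the fingers close, or fill a call up. It gives the time, the measured TCP pose, the force and the opening at its end, in the units of the state.
- manip.state(): the state, without advancing time (a new reading comes with each control period).
- manip.get_image(name): name is "scene" or "side" or "wrist"; returns a dict with "image" (480x640x3 uint8, red, green, blue), "fx", "fy", "cx", "cy" (pixels), "k1" (the pictures are not rectified: a ray, as slopes to the right and down, at radius r is drawn at 1 + k1 r^2 times it, then the intrinsics apply), "R" (3x3) and "t" (3): a world point X has camera coordinates R X + t; the wrist camera has in their place "tool_from_camera" (4x4, takes a point from camera to tool coordinates, whose origin is the TCP and whose axes are the tool frame's). Camera axes: x right, y down, z forward; pixel columns grow to the right and rows downward; lengths in mm; the calibration is good to about 2 mm. A picture is of the moment at which its call begins: read the wrist's pose just before it. There is no depth.
- manip.finish_job(): hands the job in, once; it reports no verdict.
The state is a dict: "time_s": time; "qpos": joint angles; "joint_vel": joint speeds; "joint_torque": joint torques, N m; "tcp_pos": TCP position; "tool_rot": TCP orientation; "wrist_force": force on the tool from outside, world axes, zero at the start; "torque": the same for the moment, N m; "grip_width": opening from 0.0 (shut) to 1.0 (fully open).
Only numpy, scipy, OpenCV 4.12 (cv2) and the standard library are available. Lean on these libraries where they do the work, as an engineer would, in place of code of your own. Each camera call takes 0.05 s, during which the arm holds its last target.

## Task

The wheel of our handcart has to come off its axle. Take the hooked pick from its rest, feel its hook down through the eye of the spring clip until it bears lightly on the dust shield beneath, pull the clip straight off the axle by its eye until it drops clear into the dish of the wheel, and lay the pick back on its rest as it was. Be gentle: the shield is thin, so lean on it with less than 1 kg (10 N), load the clip with no more than 2 kg (20 N), touch the clip with nothing but the pick, keep it in the dish, and leave the other things where they are.

Things in the scene. Friction and masses are not known exactly. Their poses are not given: they have to be found in the camera images.
- pick_grip (a point): Grip point of the hooked pick (70 g): wooden handle 16 x 16 mm, flat-sided, from 58 mm behind this point to 32 mm ahead along own x (x towards the hook, z up). Then a 5 mm steel shank to x = 75 mm, bent square down into a 4 mm round hook pin. 75 mm above the bench on its rest. Grip it across the flats from above, tightly (40 N or more): the pull tends to tilt it.
- pick_tip (a point): The lowest point of the hook (rounded end of the 4 mm pin), at (75, 0, -48) mm from pick_grip in the pick's own axes; turned as the pick is.
- rest_seat (a point): Where pick_grip lies on the rest, 75 mm above the bench; x the hook's direction, z up. Fixed wooden rest 130 x 70 mm with two notched uprights: 47 mm behind (for the handle, notch 22 mm wide) and 50 mm ahead (for the shank, notch 12 mm wide); cheeks 9 mm above the notch floors. Between them the handle is free for fingers.
- axle (a point): Axle centre on top of its boss, 74 mm above the bench; fixed cart wheel lying flat, 196 mm across. The boss, 26 mm across, stands in the middle of a dish of 68 mm radius, its rim 2 mm above the boss. The dish's floor is a thin steel dust shield 3 to 13 mm below the boss top; its depth is not measured. Axle: 6 mm of groove (14 mm across), then a 12 mm high head (20 mm across).
- clip: Spring clip of 4 mm steel wire, flat on the boss in the groove. Origin on its underside, on the axle line when seated; z up, -x the way it comes off (eye end). 25 mm wide, from x = -29 to 12 mm; sprung arms to +x. Pull 4 to 14 N for some 7 mm, more if fast (keep to 10 mm/s), then it springs free; pulled 24 mm or more it drops flat off the boss into the dish; it meets the rim at 39 mm.
- clip_eye (a point): Centre of the clip's eye, a loop 7 mm wide inside and 16 mm outside, 21 mm from the clip's origin along its -x, turned as the clip is, 2 mm above its underside. The eye overhangs the dish: a hook that missed it stops on the wire, about 4 mm above the boss top; one that went through stops on the dust shield, 3 to 13 mm below the boss top.
- wheel: The fixed wheel with its wooden block; origin on the bench under the axle.
- jar: Glass jar, 56 mm wide and 75 mm high, origin under its centre, beyond the task's things; leave it.
- pliers: Red-handled pliers lying on the bench, origin at the rivet; leave it.
- funnel: Blue funnel standing mouth down, 110 mm wide and 105 mm high, origin under its centre; leave it.
- screwdriver: Screwdriver lying at the side of the bench, origin under its middle; leave it.
- hub_cap: Loose round steel dust cap, 42 mm wide and 14 mm high, lying on the bench, origin under its centre; leave it.
Not all that is in view belongs to the job. Leave any blue, purple or turquoise look-alike of the part that bears pick_grip alone.

How it is judged (in metres and radians):
On the way, in this order (a step that is already met when the one before it is completed fails the run):
1. the pick is lifted off its rest (height (world z) of pick_grip above 0.1 m and horizontal distance between clip and axle below 0.004 m), for 0.1 s.
2. the hook is through the clip's eye and bears lightly (0.5 to 10 N) on the dust shield, with the clip still seated (horizontal distance between pick_tip and clip_eye below 0.005 m and z of pick_tip in the frame of axle below -0.0015 m and contact force between pick and wheel above 0.5 N and horizontal distance between clip and axle below 0.004 m), for 0.1 s.
3. the clip is drawn off the axle (18 mm or more) with the hook in its eye (horizontal distance between clip and axle above 0.018 m and horizontal distance between pick_tip and clip_eye below 0.007 m and z of pick_tip in the frame of axle below 0.004 m), for 0.05 s.
At the end, for the whole second after the job is handed in: The clip lies flat (within 0.15 rad) and still in the dish, its origin 1.5 mm or more below the boss top and 18 to 42 mm from the axle; the pick lies still and released on its rest, hook down, within 15 mm of its seat, tilted under 0.15 rad and turned under 0.2 rad from it (horizontal distance between clip and axle between 0.018 and 0.042 m and z of clip in the frame of axle below -0.0015 m and angle between each of clip, pick_grip's own z axis and vertical below 0.15 rad and linear speed of each of clip, pick below 0.02 m/s and distance between pick_grip and rest_seat below 0.015 m and angle between the x axis of pick_grip and the x axis of rest_seat, either way round below 0.2 rad and contact force between the fingers and pick below 0.1 N); the robot touches nothing.
It fails at once if the pick leans on the wheel or its dust shield with more than 11 N (contact force between pick and wheel above 11 N).
It fails at once if the pick loads the clip with more than 21 N (contact force between pick and clip above 21 N).
It fails at once if the gripper or arm touches the clip (contact force between any of the fingers, the arm and clip above 0.3 N).
It fails at once if the clip is lifted out or flung out of the dish (z of clip in the frame of axle above 0.02 m or horizontal distance between clip and axle above 0.05 m).
It fails at once if another thing is disturbed (moved more than 15 mm) (distance of any of jar, pliers, hub_cap, funnel, screwdriver from where it was at the start of the episode above 0.015 m).
It also fails if it takes over 64 s, if anything falls off the work surface, if the arm or the gripper's body presses on something with over 40 N, if the wrist force passes 120 N, or if a joint passes its speed limit or range.

## Working session

There is one attempt and no reset: what is moved stays moved. The work goes in short steps, Python scripts to look and compute and a tool call to move; the robot and the scene stay as the last step left them, time stands still between calls to the robot, and variables do not carry over. Pictures are saved under pics/ and viewed, and the job is handed in when it is done.

Besides the shell and the picture viewer there is one more tool, called after ">>>" by a JSON object that holds its "fn" and its "kwargs". move_arm: Moves the arm, as the interface text tells. Its arguments: {"type":"object","properties":{"series":{"type":"array","items":{"type":"number"}},"newtons":{"type":"number"}},"required":["series"]}

```bash
ls; mkdir -p pics
cat > h.py <<'E'
import numpy as np, cv2
from bench import manip
def snap(name,fn):
    s=manip.state(); d=manip.get_image(name); cv2.imwrite(fn,d["image"][:,:,::-1]); 
    np.save(fn.replace('.png','.npy'),{'d':d,'s':s},allow_pickle=True); return s,d
E
python3 - <<'E'
from h import *
print(manip.state(), manip.tcp_to_grasp)
for n in ["scene","side","wrist"]:
    s,d=snap(n,f"pics/{n}0.png"); print({k:v for k,v in d.items() if k!="image"})
E
```

```text
pics
{'time_s': 0.0, 'qpos': array([-0.10257409,  0.43523888,  0.02497531,  1.57412245, -0.01157984,
        1.13399932, -0.07512486]), 'joint_vel': array([-0.00029847, -0.00027182,  0.00073236, -0.00152485, -0.00124099,
       -0.00115399, -0.0024926 ]), 'joint_torque': array([ 3.89017032e-04, -6.67853522e+01,  9.84863900e-01, -3.14464223e+01,
       -6.05165795e-02,  4.27553023e-02,  1.12382318e-04]), 'tcp_pos': array([ 6.24472582e+02, -8.31342111e-02,  2.25925333e+02]), 'tool_rot': array([ 3.14142624e+00,  1.61482823e-03, -1.14560253e-04]), 'wrist_force': array([0.11610605, 0.01568317, 0.64988564]), 'torque': array([-0.00470081, -0.01629237, -0.02111089]), 'grip_width': 0.9982789970572665} 18.8
{'fx': 467.0816233661292, 'fy': 467.0816233661292, 'cx': 314.44646459420096, 'cy': 243.30802396391059, 'k1': -0.0824599406158877, 'R': array([[-0.50844063,  0.86106491,  0.00743934],
       [ 0.6385761 ,  0.38283335, -0.6675771 ],
       [-0.57767525, -0.33467274, -0.7445035 ]]), 't': array([ 232.54535212, -251.78958459, 1264.37191194])}
{'fx': 611.9496439185847, 'fy': 611.9496439185847, 'cx': 322.58284495334453, 'cy': 237.1352268866207, 'k1': -0.15948108055401608, 'R': array([[ 0.95530922, -0.29556958,  0.00478658],
       [-0.19954411, -0.65672315, -0.72725295],
       [ 0.21809731,  0.69379632, -0.68635285]]), 't': array([-479.35392713,  169.62793815, 1351.3477392 ])}
{'fx': 413.6430511064494, 'fy': 413.6430511064494, 'cx': 323.47386235236524, 'cy': 243.78610813076492, 'k1': -0.09475968990540991, 'tool_from_camera': array([[ 9.99999482e-01,  9.63568516e-04, -3.27356060e-04,
         7.61822960e-01],
       [-8.53766957e-04,  9.69419595e-01,  2.45407662e-01,
        -6.49486917e+01],
       [ 5.53812476e-04, -2.45407256e-01,  9.69419915e-01,
        -1.59000098e+02],
       [ 0.00000000e+00,  0.00000000e+00,  0.00000000e+00,
         1.00000000e+00]])}
```

View pics/scene0.png

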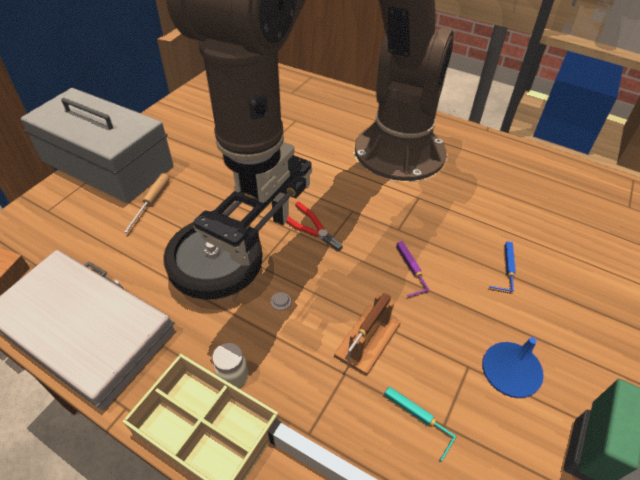

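View pics/side0.png

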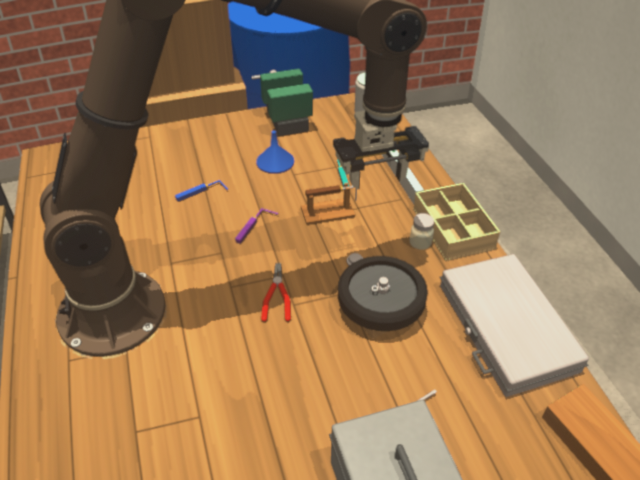

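View pics/wrist0.png

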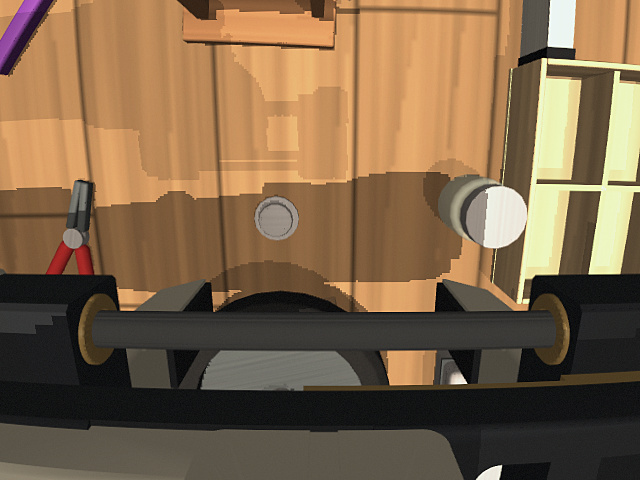

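The real pick is the brown one on the wooden rest (scene ~(370,325), side ~(328,200)). The purple (410,265), blue (510,265) and turquoise (420,410) ones are the look-alikes. I'll confirm this in enlarged crops.

Run:
```python
import cv2,numpy as np
a=cv2.imread('pics/scene0.png');b=cv2.imread('pics/side0.png')
c=lambda im,x,y:cv2.resize(im[y:y+100,x:x+130],None,fx=3,fy=3,interpolation=cv2.INTER_CUBIC)
m=np.vstack([np.hstack([c(a,310,280),c(b,265,160)]),np.hstack([c(a,155,205),c(b,318,240)])])
cv2.imwrite('pics/crop0.png',m)
```

```text
(no output)
```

View pics/crop0.png

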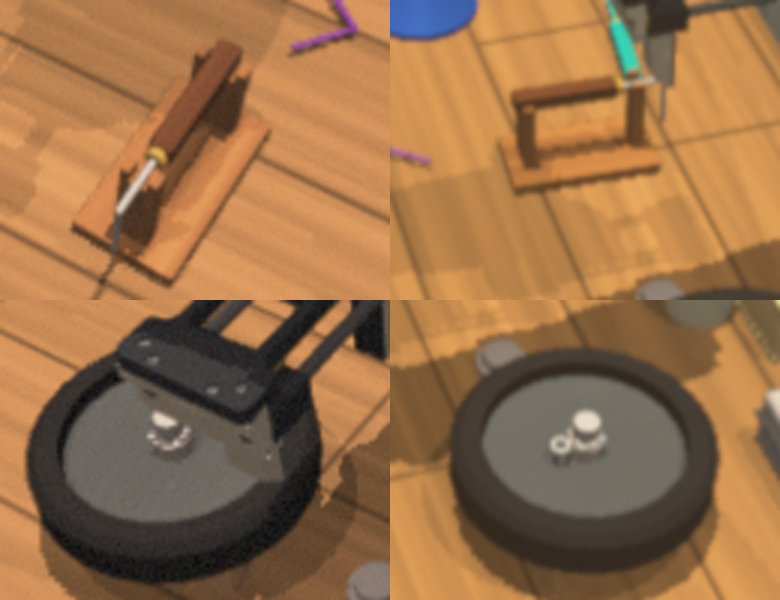

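```bash
cat >> h.py <<'E'
def ray(d,u,v,s=None):
    """world origin, dir"""
    K=np.array([[d['fx'],0,d['cx']],[0,d['fy'],d['cy']],[0,0,1]])
    p=cv2.undistortPoints(np.array([[[u,v]]],float),K,np.array([d['k1'],0,0,0,0]))[0,0]
    r=np.array([p[0],p[1],1.])
    if 'R' in d: return -d['R'].T@d['t'], d['R'].T@r
    from scipy.spatial.transform import Rotation as Ro
    Rt=Ro.from_euler('xyz',s['tool_rot']).as_matrix(); T=d['tool_from_camera']
    return s['tcp_pos']+Rt@T[:3,3], Rt@T[:3,:3]@r
def onz(d,u,v,z,s=None):
    o,r=ray(d,u,v,s); return o+r*(z-o[2])/r[2]
def tri(*rays):
    A=0;b=0
    for o,r in rays:
        r=r/np.linalg.norm(r);P=np.eye(3)-np.outer(r,r);A=A+P;b=b+P@o
    x=np.linalg.solve(A,b)
    return x,[np.linalg.norm((np.eye(3)-np.outer(r,r)/(r@r))@(x-o)) for o,r in rays]
def load(fn):
    z=np.load(fn,allow_pickle=True).item(); return z['d'],z['s']
def proj(d,X,s=None):
    X=np.asarray(X,float)
    if 'R' in d: c=d['R']@X+d['t']
    else:
        from scipy.spatial.transform import Rotation as Ro
        Rt=Ro.from_euler('xyz',s['tool_rot']).as_matrix();T=d['tool_from_camera']
        c=T[:3,:3].T@(Rt.T@(X-s['tcp_pos'])-T[:3,3])
    a=c[:2]/c[2];a=a*(1+d['k1']*(a@a)); return np.array([d['fx']*a[0]+d['cx'],d['fy']*a[1]+d['cy']])
E
python3 - <<'E'
from h import *
a,_=load('pics/scene0.npy');b,_=load('pics/side0.npy')
np.set_printoptions(precision=1,suppress=True)
for n,p,q,z in [("rear",(386.7,295),(306.7,193),83),("front",(361.7,332),(340,189),83),("bend",(350,350),(351.7,186.7),75),("axletop",(210.7,245),(383.7,278),92)]:
    print(n,tri(ray(a,*p),ray(b,*q)),onz(a,*p,z),onz(b,*q,z))
print("eye",onz(b,374.7,290,78)); print("tip",onz(a,342.7,376.7,27))
E
```

```text
rear (array([515.1, 184.3,  79.3]), [np.float64(1.6354104282445074), np.float64(1.6354104282443886)]) [516.1 185.7  83. ] [514.9 178.2  83. ]
front (array([603.2, 179.7,  74.2]), [np.float64(0.2157479862392833), np.float64(0.21574798623941213)]) [608.2 181.6  83. ] [599.7 169.1  83. ]
bend (array([638.9, 179.9,  71.1]), [np.float64(3.839815734582282), np.float64(3.839815734582408)]) [644.5 178.8  75. ] [634.6 178.8  75. ]
axletop (array([ 590.1, -157. ,   92.6]), [np.float64(0.35663849552912275), np.float64(0.3566384955291125)]) [ 590.1 -157.5   92. ] [ 590.1 -156.2   92. ]
eye [ 564.7 -171.4   78. ]
tip [671.4 182.4  27. ]
```

The brown pick on the rest fits the description; its handle runs from about (515,184) to (603,180) mm, with the hook towards +x. The axle is at about (590,-157), with the eye towards (-x,-y). I'll go towards the rest and turn so the jaws cross the handle.

>>> {"fn": "move_arm", "kwargs": {"series": [-0.013,-0.023,0,0,1,-0.013,-0.023,0,0,1,-0.013,-0.023,0,0,1,-0.013,-0.023,0,0,1,-0.013,-0.023,0,0,1,-0.013,-0.023,0,0,1,-0.013,-0.023,0,0,1,-0.013,-0.023,0,0,1]}}

```text
time_s: 0.82
tcp_pos: [518.6, 182.5, 222.8]
tool_rot: [3.136, 0.004, -0.014]
wrist_force: [0.5, 1.1, -0.1]
grip_width: 0.997
```

>>> {"fn": "move_arm", "kwargs": {"series": [0,0,0,7,1,0,0,0,7,1,0,0,0,7,1,0,0,0,7,1,0,0,0,7,1,0,0,0,7,1,0,0,0,7,1,0,0,0,7,1]}}

```text
time_s: 1.48
tcp_pos: [511.9, 191.4, 221.0]
tool_rot: [3.131, 0.002, -1.005]
wrist_force: [-0.6, 0.5, -0.1]
grip_width: 0.998
```

>>> {"fn": "move_arm", "kwargs": {"series": [0,0,0,7,1,0,0,0,7,1,0,0,0,7,1,0,0,0,7,1,0,0,0,7,1,0,0,0,0,1,0,0,0,0,1,0,0,0,0,1]}}

```text
time_s: 2.15
tcp_pos: [510.2, 191.2, 219.3]
tool_rot: [3.129, -0.006, -1.629]
wrist_force: [-0.3, -0.4, 0.0]
grip_width: 1.001
```

Run:
```python
from h import *
s,d=snap("wrist","pics/w1.png"); print(s['tcp_pos'],s['tool_rot'],s['time_s'])
```

```text
[510.1933164  191.20575925 219.31719289] [ 3.12862483 -0.00647615 -1.62878273] 2.15
```

View pics/w1.png

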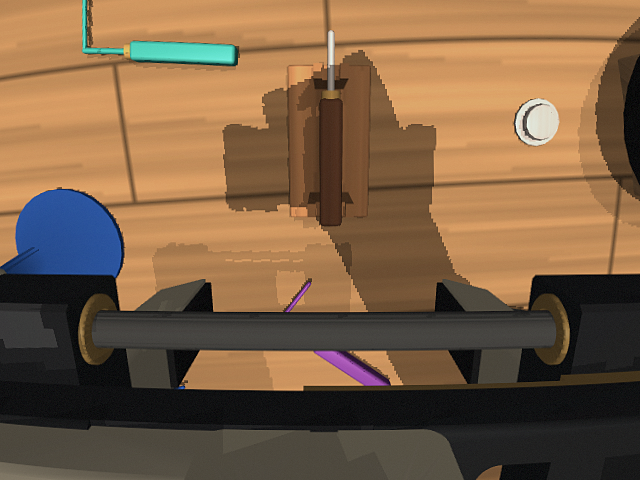

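The wrist view shows the brown pick on its rest: handle top from (331,224) to (332,98), bend at (331,32).

Run:
```python
from h import *
np.set_printoptions(precision=1,suppress=True)
d,s=load('pics/w1.npy')
for n,u,v,z in [("rear",331,224,83),("front",332,98,83),("bend",331,32,77),("front ring",332,92,80)]: print(n,onz(d,u,v,z,s))
```

```text
rear [514.4 183.9  83. ]
front [602.1 178.6  83. ]
bend [646.1 176.7  77. ]
front ring [606.3 178.2  80. ]
```

>>> {"fn": "move_arm", "kwargs": {"series": [0.0012,-0.0103,0.012,0,1,0.0012,-0.0103,0.012,0,1,0.0012,-0.0103,0.012,0,1,0.0012,-0.0103,0.012,0,1,0.0012,-0.0103,0.012,0,1,0.0012,-0.0103,0.012,0,1,0,0,0,0,1,0,0,0,0,1]}}

```text
time_s: 2.87
tcp_pos: [574.8, 179.3, 141.0]
tool_rot: [3.128, -0.005, -1.612]
wrist_force: [-0.6, -0.8, -0.5]
grip_width: 1.001
```

```bash
cat >> h.py <<'E'
def delta(target,s=None):
    """target world pos -> tool axes shift mm"""
    from scipy.spatial.transform import Rotation as Ro
    s=s or manip.state()
    return Ro.from_euler('xyz',s['tool_rot']).as_matrix().T@(np.array(target)-s['tcp_pos'])
E
python3 - <<'E'
from h import *
s=manip.state();print(s['tcp_pos'],s['tool_rot'],delta([571.3,180.6,56]))
E
```

```text
[574.817259   179.34942649 141.03121224] [ 3.12783997 -0.00505126 -1.61231391] [-1.53300822  2.39651794 85.06555524]
```

>>> {"fn": "move_arm", "kwargs": {"series": [-0.0002,0.0004,0.012,0.9,1,-0.0002,0.0004,0.012,0,1,-0.0002,0.0004,0.012,0,1,-0.0002,0.0004,0.012,0,1,-0.0002,0.0004,0.012,0,1,-0.0002,0.0004,0.012,0,1,0,0,0.009,0,1,0,0,0,0,1]}}

```text
time_s: 3.53
tcp_pos: [570.2, 182.0, 58.2]
tool_rot: [3.13, -0.002, -1.619]
wrist_force: [0.2, -0.2, -0.2]
grip_width: 0.997
```

Run:
```python
from h import *
s=manip.state();print(s['tcp_pos'],s['tool_rot'],delta([571.3,180.6,56]))
s,d=snap("wrist","pics/w2.png")
```

```text
[570.24891742 181.95808295  58.18432603] [ 3.12981305e+00 -2.15254999e-03 -1.61947347e+00] [ 1.30062591 -1.1416046   2.17383424]
```

View pics/w2.png

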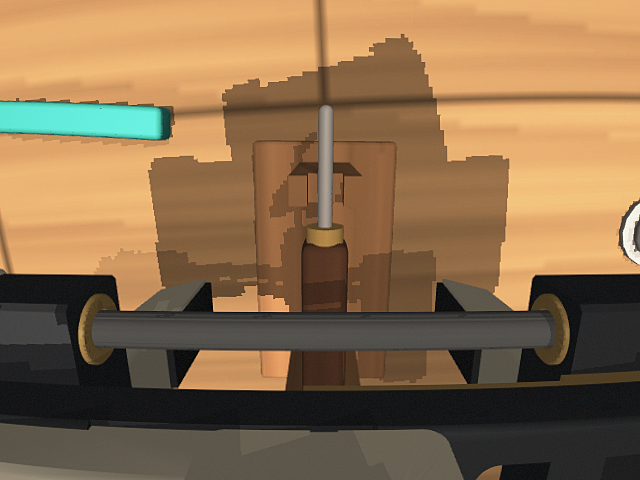

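The pick sits centred between the fingers (collar at (325,236), bend at (326,107)). I'll lower 2 mm and close at 55 N.

>>> {"fn": "move_arm", "kwargs": {"series": [0.001,-0.001,0.002,0.4,1,0,0,0,0,0,0,0,0,0,-1,0,0,0,0,-1,0,0,0,0,-1,0,0,0,0,-1,0,0,0,0,-1,0,0,0,0,-1], "newtons": 55}}

```text
time_s: 4.25
tcp_pos: [573.8, 181.7, 60.4]
tool_rot: [3.135, 0.001, -1.627]
wrist_force: [0.5, -0.1, -0.0]
grip_width: 0.539
```

>>> {"fn": "move_arm", "kwargs": {"series": [0,0,0,0,-1,0,0,0,0,-1,0,0,0,0,-1,0,0,0,0,-1,0,0,0,0,-1,0,0,0,0,-1,0,0,0,0,-1,0,0,0,0,-1]}}

```text
time_s: 4.92
tcp_pos: [573.8, 181.7, 60.5]
tool_rot: [3.135, 0.001, -1.626]
wrist_force: [0.2, -1.1, 0.3]
grip_width: 0.17
```

Run:
```python
from h import *
s=manip.state();print(s)
s,d=snap("wrist","pics/w3.png")
```

```text
{'time_s': 4.9167, 'qpos': array([-0.54915282,  0.5847451 ,  0.22599789,  1.81078246, -0.18275399,
        0.77176203, -1.85375638]), 'joint_vel': array([ 9.75533424e-04,  9.98524868e-05, -8.49832556e-04, -2.14510739e-04,
        7.00282278e-04, -1.77575083e-03, -3.61120990e-05]), 'joint_torque': array([ 1.79139781e-02, -6.88029528e+01,  5.00879958e+00, -2.37175101e+01,
       -2.03021569e-02, -7.09738838e-02, -1.58396491e-02]), 'tcp_pos': array([573.77814902, 181.71377973,  60.46545464]), 'tool_rot': array([ 3.13534785e+00,  6.14093025e-04, -1.62640912e+00]), 'wrist_force': array([ 0.18901644, -1.08324203,  0.29689981]), 'torque': array([0.08120538, 0.07982172, 0.06197743]), 'grip_width': 0.17012465657089848}
```

View pics/w3.png

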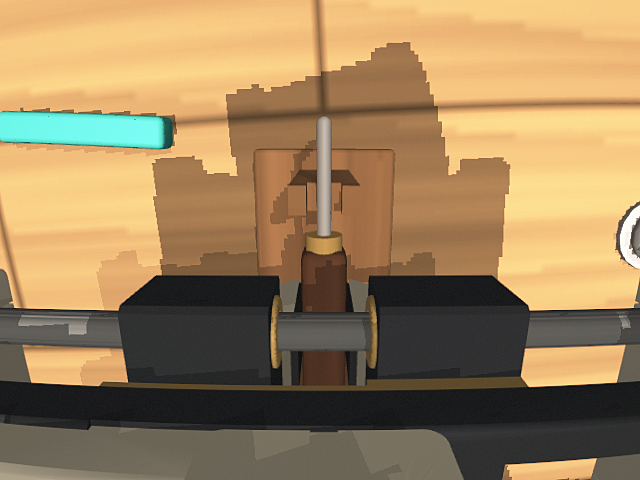

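The fingers closed about 4 mm high on the handle. I'll reopen a little, lower, and re-grip so the pads are centred.

>>> {"fn": "move_arm", "kwargs": {"series": [0,0,0,0,-0.4,0,0,0,0,-0.4,0,0,0,0,-0.4,0,0,0,0,-0.4,0,0.001,0.002,0,-0.4,0,0.001,0.002,0,-0.4,0,0,0.001,0,-0.4,0,0,0,0,-0.4]}}

```text
time_s: 5.63
tcp_pos: [571.4, 181.8, 54.8]
tool_rot: [3.135, 0.001, -1.626]
wrist_force: [0.2, 1.1, -0.3]
grip_width: 0.304
```

>>> {"fn": "move_arm", "kwargs": {"series": [0,0,0,0,-1,0,0,0,0,-1,0,0,0,0,-1,0,0,0,0,-1,0,0,0,0,-1,0,0,0,0,-1,0,0,0,0,-1,0,0,0,0,-1], "newtons": 58}}

```text
time_s: 6.3
tcp_pos: [571.2, 181.8, 54.6]
tool_rot: [3.135, 0.0, -1.626]
wrist_force: [-0.1, -0.8, -0.8]
grip_width: 0.169
```

>>> {"fn": "move_arm", "kwargs": {"series": [0,0,-0.002,0,-1,0,0,-0.005,0,-1,0,0,-0.01,0,-1,0,0,-0.014,0,-1,0,0,-0.014,0,-1,0,0,-0.014,0,-1,0,0,-0.014,0,-1,0,0,-0.01,0,-1]}}

```text
time_s: 6.97
tcp_pos: [570.5, 180.9, 143.2]
tool_rot: [3.132, -0.001, -1.627]
wrist_force: [0.5, 0.1, -0.6]
grip_width: 0.171
```

Run:
```python
from h import *
s,d=snap("wrist","pics/w4.png");print(s['tcp_pos'],s['tool_rot'],s['wrist_force'],delta([500,-190,150]))
```

```text
[570.48090448 180.9212391  143.16144511] [ 3.13162418e+00 -1.42650509e-03 -1.62697711e+00] [ 0.45425076  0.10752221 -0.58495099] [374.65934689  50.65545279  -4.54569535]
```

View pics/w4.png

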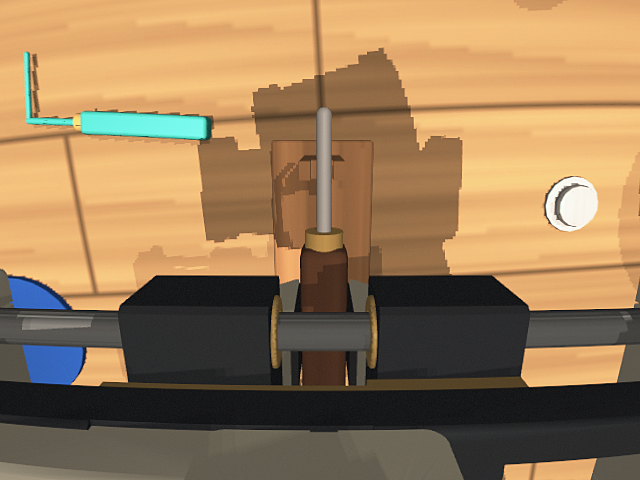

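The pick is lifted and aligned with the tool (bend at (325,110)). Next I'll travel to the wheel.

>>> {"fn": "move_arm", "kwargs": {"series": [0.02,0.003,0,0,-1,0.03,0.004,0,0,-1,0.031,0.004,0,0,-1,0.031,0.004,0,0,-1,0.031,0.004,0,0,-1,0.031,0.004,0,0,-1,0.031,0.004,0,0,-1,0.031,0.004,0,0,-1]}}

```text
time_s: 7.68
tcp_pos: [528.6, -50.7, 146.6]
tool_rot: [3.14, 0.007, -1.611]
wrist_force: [0.6, -1.0, -0.4]
grip_width: 0.173
```

>>> {"fn": "move_arm", "kwargs": {"series": [0.031,0.005,0,0,-1,0.031,0.005,0,0,-1,0.031,0.005,0,0,-1,0.025,0.005,0,-7,-1,0.01,0,0,-7,-1,0,0,0,-7,-1,0,0,0,-7,-1,0,0,0,0,-1]}}

```text
time_s: 8.35
tcp_pos: [498.5, -195.1, 146.7]
tool_rot: [-3.141, 0.003, -1.115]
wrist_force: [-0.4, -0.2, -0.7]
grip_width: 0.166
```

Run:
```python
from h import *
s,d=snap("wrist","pics/w5.png");print(s['tcp_pos'],s['tool_rot'],s['wrist_force'],s['time_s'])
```

```text
[ 498.47238516 -195.09166597  146.69732624] [-3.14146257e+00  2.59382100e-03 -1.11491740e+00] [-0.44228761 -0.20230661 -0.68691564] 8.35
```

View pics/w5.png

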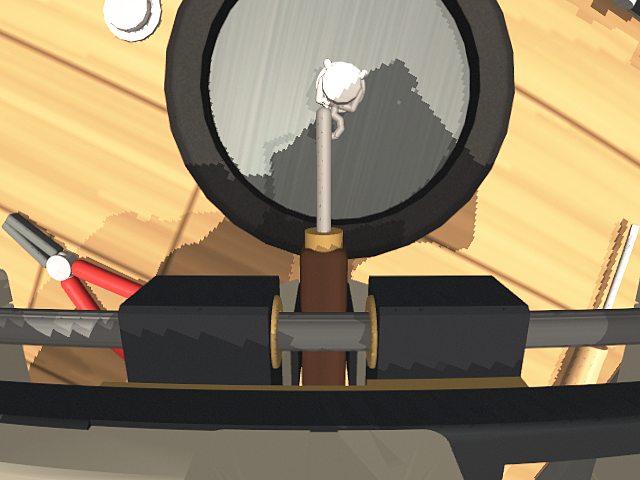

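The wheel is in view: axle head at about (342,83), eye at about (337,126), partly behind the shank. I'll back off about 30 mm and sink a little for a clear view.

>>> {"fn": "move_arm", "kwargs": {"series": [0,0.006,0.002,0,-1,0,0.006,0.002,0,-1,0,0.006,0.002,0,-1,0,0.006,0.002,0,-1,0,0.006,0.002,0,-1,0,0,0,0,-1,0,0,0,0,-1,0,0,0,0,-1]}}

```text
time_s: 9.07
tcp_pos: [467.5, -207.3, 135.2]
tool_rot: [3.141, 0.004, -1.135]
wrist_force: [-0.1, -0.9, -1.5]
grip_width: 0.171
```

Run:
```python
from h import *
s,d=snap("wrist","pics/w6.png");print(s['tcp_pos'],s['tool_rot'],s['wrist_force'],s['time_s'])
im=cv2.imread('pics/w6.png')[0:150,240:440]
cv2.imwrite('pics/w6c.png',cv2.resize(im,None,fx=4,fy=4,interpolation=cv2.INTER_CUBIC))
```

```text
[ 467.50333815 -207.27844495  135.16056741] [ 3.14081582  0.00419025 -1.13510502] [-0.05537193 -0.85735057 -1.48551369] 9.0667
```

View pics/w6c.png

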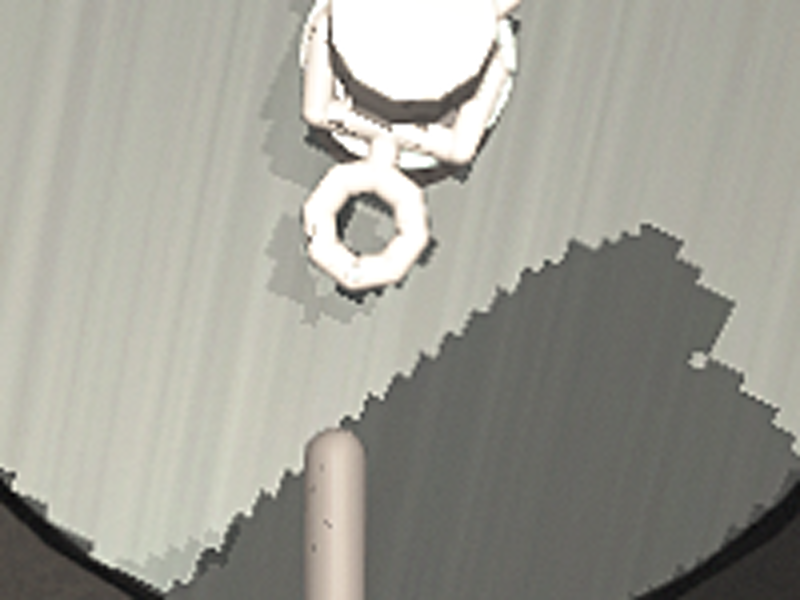

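Run:
```python
from h import *
np.set_printoptions(precision=2,suppress=True)
d,s=load('pics/w6.npy')
eye=onz(d,331.5,56.5,76,s); ax=onz(d,343.5,5,92,s); print(eye,ax)
sd,_=load('pics/side0.npy')
v=ax-eye; print(np.hypot(*v[:2]),np.arctan2(v[1],v[0]))
from scipy.spatial.transform import Rotation as Ro
R=Ro.from_euler('xyz',s['tool_rot']).as_matrix()
# tip predicted: tool coords: grip at z=-20.4, x 0; hook dir -y
tip=s['tcp_pos']+R@[0,-75,-20.4+48]; bend=s['tcp_pos']+R@[0,-75-2.5,-20.4]
print('tip',tip,'bend px',proj(d,bend,s),'observed 323.5,107.5')
# bearing pick: tool -y direction yaw
y=-R[:,1]; print('pick yaw',np.arctan2(y[1],y[0]))
print('eye in side',proj(sd,eye),'ax side',proj(sd,ax))
# bend in tool frame from pixel at z of shank
Tc=d['tool_from_camera']
zb=s['tcp_pos'][2]+20.4
b=onz(d,323.5,107.5,zb,s); print('bend tool',R.T@(b-s['tcp_pos']),'eye tool',R.T@(eye-s['tcp_pos']))
```

```text
[ 566.12 -166.4    76.  ] [ 586.12 -162.75   92.  ]
20.32867069378229 0.18037458733042136
tip [ 535.43 -175.53  107.5 ] bend px [320.85 103.14] observed 323.5,107.5
pick yaw 0.4356945646514131
eye in side [374.43 288.82] ax side [383.07 280.54]
bend tool [  0.85 -76.13 -20.46] eye tool [   4.81 -106.71   59.06]
```

The eye is clear at (331.5,56.5) with a clean ring. The clip's axis is about 14° right of image-up, so the clip's x points at world yaw ≈0.19. I'll turn the pick to line up with it and come down close behind the eye.

>>> {"fn": "move_arm", "kwargs": {"series": [0,0,0,7,-1,0,0,0,7,-1,-0.006,-0.001,0.004,0,-1,-0.006,-0.001,0.004,0,-1,-0.006,-0.001,0.004,0,-1,-0.005,-0.001,0.004,0,-1,0,0,0,0,-1,0,0,0,0,-1]}}

```text
time_s: 9.78
tcp_pos: [469.0, -179.4, 117.6]
tool_rot: [3.141, 0.004, -1.372]
wrist_force: [0.5, -1.0, -0.4]
grip_width: 0.167
```

```bash
cat > look.py <<'E'
from h import *
import sys
n=sys.argv[1]
s,d=snap("wrist",f"pics/{n}.png");print(s['tcp_pos'],s['tool_rot'],s['wrist_force'],s['time_s'])
im=cv2.imread(f'pics/{n}.png')[0:150,240:440]
cv2.imwrite(f'pics/{n}c.png',cv2.resize(im,None,fx=4,fy=4,interpolation=cv2.INTER_CUBIC))
E
python3 look.py w7
```

```text
[ 468.97888772 -179.43258083  117.58844589] [ 3.14124033  0.00413221 -1.37212597] [ 0.45162309 -1.03766189 -0.35482703] 9.7833
```

View pics/w7c.png

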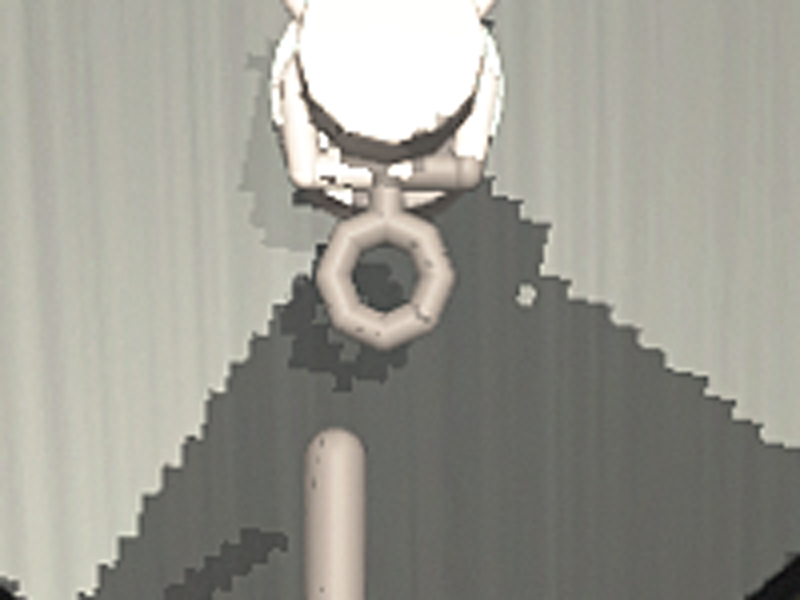

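```bash
cat > rel.py <<'E'
from h import *
import sys
from scipy.spatial.transform import Rotation as Ro
np.set_printoptions(precision=2,suppress=True)
n,eu,ev,bu,bv=sys.argv[1],*map(float,sys.argv[2:6])
d,s=load(f'pics/{n}.npy'); R=Ro.from_euler('xyz',s['tool_rot']).as_matrix()
e=onz(d,eu,ev,76,s); T=R.T@(e-s['tcp_pos'])
b=onz(d,bu,bv,s['tcp_pos'][2]+20.4,s); B=R.T@(b-s['tcp_pos'])
print('eye world',e,'eye tool',T,'bend tool',B)
# alternatives: translation correction / angular correction so that bend = (0,-77.5)
tr=T[:2]-(B[:2]-np.array([0,-77.5]))
Tc=d['tool_from_camera'];zc=Tc[2,3]
k=(T[2]-zc)/(B[2]-zc)
an=T[:2]-k*(B[:2]-np.array([0,-77.5]))
print('to go (tip at 0,-75): raw',T[:2]-[0,-75],'transl',tr-[0,-75],'ang',an-[0,-75])
E
python3 rel.py w6 331.5 56.5 323.5 107.5;python3 rel.py w7 336 69.5 323.75 107
```

```text
eye world [ 566.12 -166.4    76.  ] eye tool [   4.81 -106.71   59.06] bend tool [  0.85 -76.13 -20.46]
to go (tip at 0,-75): raw [  4.81 -31.71] transl [  3.95 -33.07] ang [  3.46 -33.86]
eye world [ 566.17 -166.3    76.  ] eye tool [  6.48 -97.89  41.53] bend tool [  0.83 -76.48 -20.43]
to go (tip at 0,-75): raw [  6.48 -22.89] transl [  5.65 -23.91] ang [  5.28 -24.36]
```

Eye at (336,69.5), shank end at (323.75,107), clip axis vertical in the image. The tip has about 5.7 mm in tool x and -23.9 mm in tool y to go.

>>> {"fn": "move_arm", "kwargs": {"series": [0.001,-0.004,0,0,-1,0.001,-0.004,0,0,-1,0.001,-0.004,0,0,-1,0.001,-0.004,0,0,-1,0.001,-0.004,0,0,-1,0.0007,-0.002,0,0,-1,0,0,0,0,-1,0,0,0,0,-1]}}

```text
time_s: 10.5
tcp_pos: [495.3, -182.4, 118.2]
tool_rot: [-3.14, 0.003, -1.372]
wrist_force: [0.2, 0.5, -0.7]
grip_width: 0.165
```

```bash
cat > tgt.py <<'E'
from h import *
from scipy.spatial.transform import Rotation as Ro
np.set_printoptions(precision=2,suppress=True)
d0,s0=load('pics/w7.npy'); R0=Ro.from_euler('xyz',s0['tool_rot']).as_matrix()
eye=s0['tcp_pos']+R0@np.array([5.7,-98.9,41.53])
s=manip.state();R=Ro.from_euler('xyz',s['tool_rot']).as_matrix()
tip=s['tcp_pos']+R@np.array([0,-75,27.6])
print('t',s['time_s'],'tcp',s['tcp_pos'],'rot',s['tool_rot'],'F',s['wrist_force'],'Tq',s['torque'],'g',s['grip_width'])
print('eye',eye,'tip',tip,'tip->eye tool',R.T@(eye-tip))
E
python3 tgt.py; python3 look.py w8
```

```text
t 10.5 tcp [ 495.33 -182.36  118.2 ] rot [-3.14  0.   -1.37] F [ 0.17  0.5  -0.74] Tq [ 0.06  0.08 -0.01] g 0.1650298476509421
eye [ 567.01 -165.34   76.  ] tip [ 568.87 -167.48   90.69] tip->eye tool [-2.43  1.42 14.7 ]
[ 495.32588411 -182.35857723  118.20023701] [-3.14038385e+00  2.88581601e-03 -1.37225764e+00] [ 0.16672701  0.50272124 -0.74031155] 10.5
```

View pics/w8c.png

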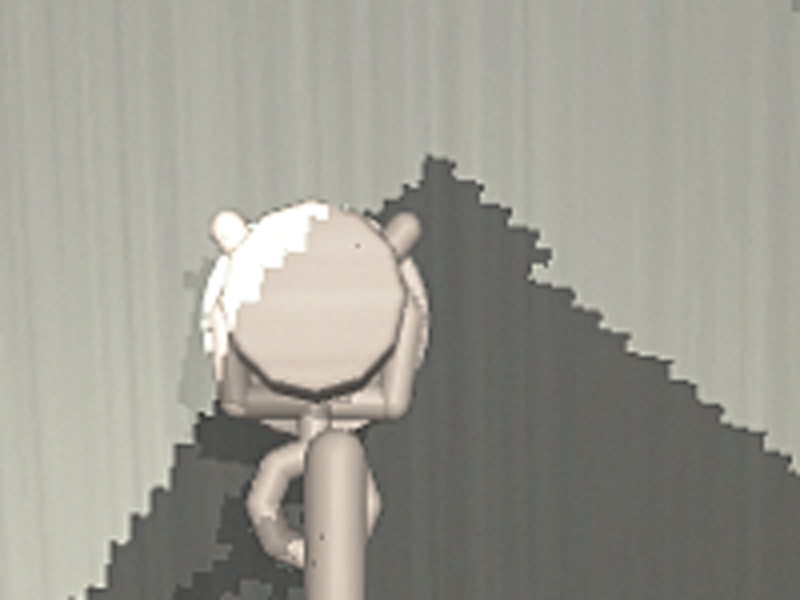

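The tip overshot slightly: the eye ring is centred at crop u≈315, against 335 for the shank, so it needs -2.4 mm in x and +1.4 mm in y. I'll correct that with small steps.

>>> {"fn": "move_arm", "kwargs": {"series": [-0.001,0.0006,0,0,-1,0,0,0,0,-1,-0.0006,0.0004,0,0,-1,0,0,0,0,-1,0,0,0,0,-1,0,0,0,0,-1,0,0,0,0,-1,0,0,0,0,-1]}}

```text
time_s: 11.22
tcp_pos: [492.8, -180.7, 118.2]
tool_rot: [-3.141, 0.003, -1.372]
wrist_force: [-0.2, -0.3, -0.6]
grip_width: 0.172
```

```bash
python3 tgt.py
```

```text
t 11.2167 tcp [ 492.84 -180.7   118.23] rot [-3.14  0.   -1.37] F [-0.2  -0.29 -0.6 ] Tq [0.01 0.11 0.01] g 0.17158819371180173
eye [ 567.01 -165.34   76.  ] tip [ 566.37 -165.83   90.68] tip->eye tool [-0.31 -0.72 14.68]
```

>>> {"fn": "move_arm", "kwargs": {"series": [-0.0002,-0.0005,0.0012,0,-1,0,0,0.0012,0,-1,0,0,0.0012,0,-1,0,0,0.0012,0,-1,0,0,0.0012,0,-1,0,0,0,0,-1,0,0,0,0,-1,0,0,0,0,-1]}}

```text
time_s: 11.88
tcp_pos: [493.3, -180.4, 111.3]
tool_rot: [-3.141, 0.003, -1.373]
wrist_force: [-0.0, -1.1, 0.5]
grip_width: 0.169
```

```bash
python3 tgt.py; python3 look.py w9
python3 - <<'E'
from h import *
s,d=snap("side","pics/s1.png");s,d=snap("scene","pics/sc1.png")
a=cv2.imread('pics/side1.png') if 0 else cv2.imread('pics/s1.png')[250:330,330:430];b=cv2.imread('pics/sc1.png')[210:290,160:260]
cv2.imwrite('pics/s1c.png',np.hstack([cv2.resize(x,None,fx=4,fy=4,interpolation=cv2.INTER_CUBIC) for x in (a,b)]))
E
```

```text
t 11.8833 tcp [ 493.27 -180.37  111.32] rot [-3.14  0.   -1.37] F [-0.04 -1.06  0.53] Tq [ 0.07  0.1  -0.02] g 0.16887915319095773
eye [ 567.01 -165.34   76.  ] tip [ 566.79 -165.51   83.75] tip->eye tool [-0.1  -0.25  7.75]
[ 493.27040212 -180.37127008  111.3246307 ] [-3.14130045  0.00339483 -1.37258415] [-0.04291938 -1.05674543  0.52774246] 11.8833
```

View pics/w9c.png

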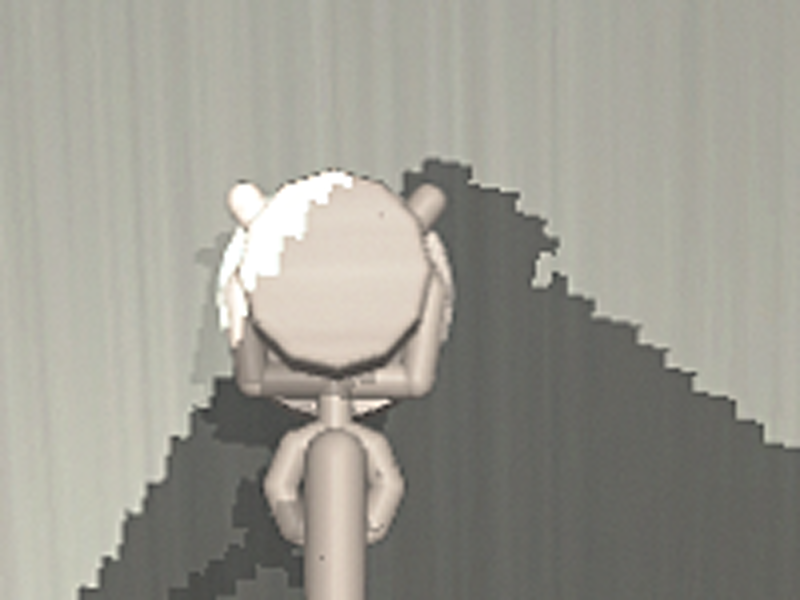

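View pics/s1c.png

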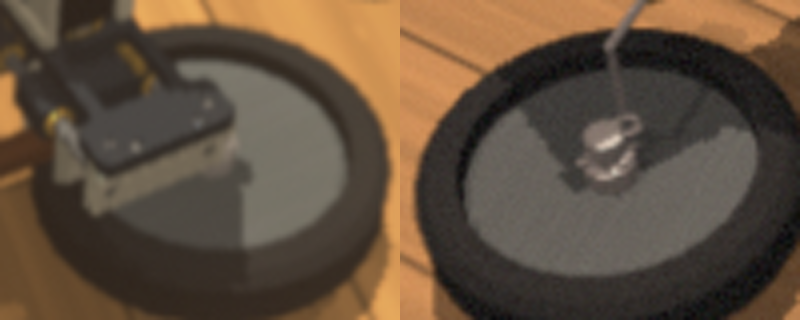

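Run:
```python
from h import *
from scipy.spatial.transform import Rotation as Ro
b=cv2.imread('pics/sc1.png')[215:262,190:250]
cv2.imwrite('pics/sc1z.png',cv2.resize(b,None,fx=12,fy=12,interpolation=cv2.INTER_CUBIC))
d,s=load('pics/sc1.npy');R=Ro.from_euler('xyz',s['tool_rot']).as_matrix()
f=lambda p:(proj(d,p)-[190,215])*12
for n,p in [('tip',[0,-75,27.6]),('bend',[0,-75,-20.4])]: print(n,f(s['tcp_pos']+R@np.array(p)))
eye=np.array([567,-165.3,76]);print('eye',f(eye)); dr=np.array([np.cos(.19),np.sin(.19),0])
print('axtop',f(eye+21*dr+[0,0,16]))
```

```text
tip [307.12482719 284.81982284]
bend [261.67136908  82.2983924 ]
eye [314.4338446  317.40133165]
axtop [239.83403093 341.35604515]
```

View pics/sc1z.png

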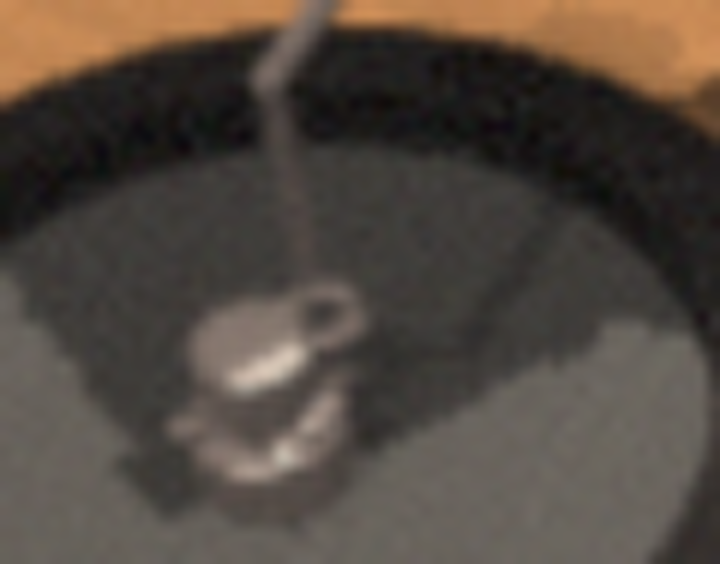

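The scene view is blurry but shows the pin tip within about 1 mm of the eye, slightly to its tool +x side. I'll shift -0.5 mm and start feeling downwards in small steps.

>>> {"fn": "move_arm", "kwargs": {"series": [-0.0004,0,0.0008,0,-1,0,0,0.0008,0,-1,0,0,0.0008,0,-1,0,0,0,0,-1,0,0,0,0,-1,0,0,0,0,-1,0,0,0,0,-1,0,0,0,0,-1]}}

```text
time_s: 12.7
tcp_pos: [493.3, -179.9, 108.9]
tool_rot: [-3.141, 0.003, -1.373]
wrist_force: [0.2, -0.1, -0.6]
grip_width: 0.167
```

```bash
python3 tgt.py
```

```text
t 12.7 tcp [ 493.32 -179.94  108.86] rot [-3.14  0.   -1.37] F [ 0.21 -0.07 -0.63] Tq [0.01 0.14 0.03] g 0.16744722421693395
eye [ 567.01 -165.34   76.  ] tip [ 566.85 -165.08   81.31] tip->eye tool [ 0.3  -0.11  5.31]
```

>>> {"fn": "move_arm", "kwargs": {"series": [0,0,0.0006,0,-1,0,0,0.0006,0,-1,0,0,0.0006,0,-1,0,0,0.0006,0,-1,0,0,0.0006,0,-1,0,0,0.0006,0,-1,0,0,0,0,-1,0,0,0,0,-1]}}

```text
time_s: 13.37
tcp_pos: [493.3, -180.0, 104.9]
tool_rot: [-3.141, 0.003, -1.373]
wrist_force: [-0.0, 0.3, -0.2]
grip_width: 0.17
```

```bash
python3 tgt.py
```

```text
t 13.3667 tcp [ 493.33 -179.96  104.86] rot [-3.14  0.   -1.37] F [-0.04  0.33 -0.21] Tq [-0.03  0.04 -0.  ] g 0.16961253535737897
eye [ 567.01 -165.34   76.  ] tip [ 566.86 -165.1    77.31] tip->eye tool [ 0.26 -0.1   1.31]
```

Estimated tip height is 77.3 mm, already below the wire top, with no force. I'll keep going.

>>> {"fn": "move_arm", "kwargs": {"series": [0,0,0.0005,0,-1,0,0,0.0005,0,-1,0,0,0.0005,0,-1,0,0,0.0005,0,-1,0,0,0.0005,0,-1,0,0,0.0005,0,-1,0,0,0,0,-1,0,0,0,0,-1]}}

```text
time_s: 14.03
tcp_pos: [493.4, -179.9, 101.5]
tool_rot: [-3.141, 0.003, -1.373]
wrist_force: [0.4, 0.5, -0.2]
grip_width: 0.164
```

```bash
python3 tgt.py
```

```text
t 14.0333 tcp [ 493.36 -179.93  101.55] rot [-3.14  0.   -1.37] F [ 0.44  0.54 -0.23] Tq [ 0.06  0.01 -0.02] g 0.1644949688397482
eye [ 567.01 -165.34   76.  ] tip [ 566.9  -165.06   74.  ] tip->eye tool [ 0.28 -0.06 -2.  ]
```

The tip is at the bottom of the wire with no resistance, so it's through the eye. Next I'll feel for the shield.

>>> {"fn": "move_arm", "kwargs": {"series": [0,0,0.0004,0,-1,0,0,0.0004,0,-1,0,0,0.0004,0,-1,0,0,0.0004,0,-1,0,0,0.0004,0,-1,0,0,0.0004,0,-1,0,0,0,0,-1,0,0,0,0,-1]}}

```text
time_s: 14.7
tcp_pos: [493.4, -179.9, 98.9]
tool_rot: [-3.141, 0.003, -1.373]
wrist_force: [-0.6, 0.7, -1.0]
grip_width: 0.169
```

```bash
python3 tgt.py
```

```text
t 14.7 tcp [ 493.4  -179.95   98.93] rot [-3.14  0.   -1.37] F [-0.59  0.72 -1.04] Tq [0.05 0.08 0.05] g 0.1687730042622871
eye [ 567.01 -165.34   76.  ] tip [ 566.94 -165.09   71.39] tip->eye tool [ 0.24 -0.02 -4.61]
```

>>> {"fn": "move_arm", "kwargs": {"series": [0,0,0.0003,0,-1,0,0,0.0003,0,-1,0,0,0.0003,0,-1,0,0,0.0003,0,-1,0,0,0.0003,0,-1,0,0,0.0003,0,-1,0,0,0,0,-1,0,0,0,0,-1]}}

```text
time_s: 15.37
tcp_pos: [493.4, -179.9, 96.9]
tool_rot: [-3.141, 0.003, -1.372]
wrist_force: [0.5, -0.3, -0.3]
grip_width: 0.166
```

```bash
python3 tgt.py
```

```text
t 15.3667 tcp [ 493.43 -179.9    96.91] rot [-3.14  0.   -1.37] F [ 0.49 -0.29 -0.32] Tq [ 0.02  0.09 -0.  ] g 0.16603425951919096
eye [ 567.01 -165.34   76.  ] tip [ 566.97 -165.03   69.38] tip->eye tool [ 0.28  0.01 -6.63]
```

>>> {"fn": "move_arm", "kwargs": {"series": [0,0,0.0003,0,-1,0,0,0.0003,0,-1,0,0,0.0003,0,-1,0,0,0.0003,0,-1,0,0,0.0003,0,-1,0,0,0.0003,0,-1,0,0,0,0,-1,0,0,0,0,-1]}}

```text
time_s: 16.03
tcp_pos: [493.4, -179.9, 94.9]
tool_rot: [-3.141, 0.003, -1.373]
wrist_force: [-0.0, -0.3, -0.2]
grip_width: 0.169
```

```bash
python3 tgt.py
```

```text
t 16.0333 tcp [ 493.4  -179.93   94.94] rot [-3.14  0.   -1.37] F [-0.03 -0.29 -0.18] Tq [0.02 0.06 0.02] g 0.1691939650453924
eye [ 567.01 -165.34   76.  ] tip [ 566.94 -165.07   67.4 ] tip->eye tool [ 0.24 -0.03 -8.6 ]
```

>>> {"fn": "move_arm", "kwargs": {"series": [0,0,0.0003,0,-1,0,0,0.0003,0,-1,0,0,0.0003,0,-1,0,0,0.0003,0,-1,0,0,0.0003,0,-1,0,0,0.0003,0,-1,0,0,0,0,-1,0,0,0,0,-1]}}

```text
time_s: 16.7
tcp_pos: [493.4, -179.9, 92.9]
tool_rot: [-3.141, 0.003, -1.373]
wrist_force: [-0.1, 0.1, -0.6]
grip_width: 0.17
```

```bash
python3 tgt.py
```

```text
t 16.7 tcp [ 493.44 -179.93   92.93] rot [-3.14  0.   -1.37] F [-0.09  0.09 -0.61] Tq [0.05 0.13 0.01] g 0.16969592832888403
eye [ 567.01 -165.34   76.  ] tip [ 566.97 -165.07   65.39] tip->eye tool [  0.23   0.01 -10.61]
```

>>> {"fn": "move_arm", "kwargs": {"series": [0,0,0.0003,0,-1,0,0,0.0003,0,-1,0,0,0.0003,0,-1,0,0,0.0003,0,-1,0,0,0.0003,0,-1,0,0,0.0003,0,-1,0,0,0,0,-1,0,0,0,0,-1]}}

```text
time_s: 17.37
tcp_pos: [493.5, -179.9, 90.9]
tool_rot: [-3.141, 0.003, -1.373]
wrist_force: [0.2, -0.6, -0.7]
grip_width: 0.168
```

```bash
python3 tgt.py
```

```text
t 17.3667 tcp [ 493.47 -179.91   90.94] rot [-3.14  0.   -1.37] F [ 0.22 -0.57 -0.67] Tq [ 0.06  0.09 -0.02] g 0.16768601249851706
eye [ 567.01 -165.34   76.  ] tip [ 567.   -165.04   63.41] tip->eye tool [  0.25   0.04 -12.59]
```

>>> {"fn": "move_arm", "kwargs": {"series": [0,0,0.0003,0,-1,0,0,0.0003,0,-1,0,0,0.0003,0,-1,0,0,0.0003,0,-1,0,0,0,0,-1,0,0,0,0,-1,0,0,0,0,-1,0,0,0,0,-1]}}

```text
time_s: 18.03
tcp_pos: [493.5, -179.9, 89.6]
tool_rot: [-3.141, 0.003, -1.373]
wrist_force: [-0.5, 0.5, -1.7]
grip_width: 0.169
```

```bash
python3 tgt.py
```

```text
t 18.0333 tcp [ 493.46 -179.89   89.6 ] rot [-3.14  0.   -1.37] F [-0.45  0.46 -1.75] Tq [0.03 0.14 0.04] g 0.16860731724705227
eye [ 567.01 -165.34   76.  ] tip [ 566.99 -165.03   62.07] tip->eye tool [  0.26   0.03 -13.93]
```

>>> {"fn": "move_arm", "kwargs": {"series": [0,0,0.0003,0,-1,0,0,0.0003,0,-1,0,0,0.0003,0,-1,0,0,0.0003,0,-1,0,0,0,0,-1,0,0,0,0,-1,0,0,0,0,-1,0,0,0,0,-1]}}

```text
time_s: 18.7
tcp_pos: [493.5, -179.9, 88.3]
tool_rot: [-3.141, 0.003, -1.373]
wrist_force: [-0.6, -0.0, -0.7]
grip_width: 0.172
```

```bash
python3 tgt.py; python3 look.py w10
```

```text
t 18.7 tcp [ 493.5  -179.94   88.33] rot [-3.14  0.   -1.37] F [-0.57 -0.   -0.73] Tq [ 0.05  0.13 -0.02] g 0.17186380075884403
eye [ 567.01 -165.34   76.  ] tip [ 567.04 -165.08   60.8 ] tip->eye tool [  0.2    0.07 -15.2 ]
[ 493.5021289  -179.93695132   88.32901201] [-3.14060458e+00  3.09776087e-03 -1.37255786e+00] [-0.56515198 -0.0049984  -0.73085589] 18.7
```

View pics/w10c.png

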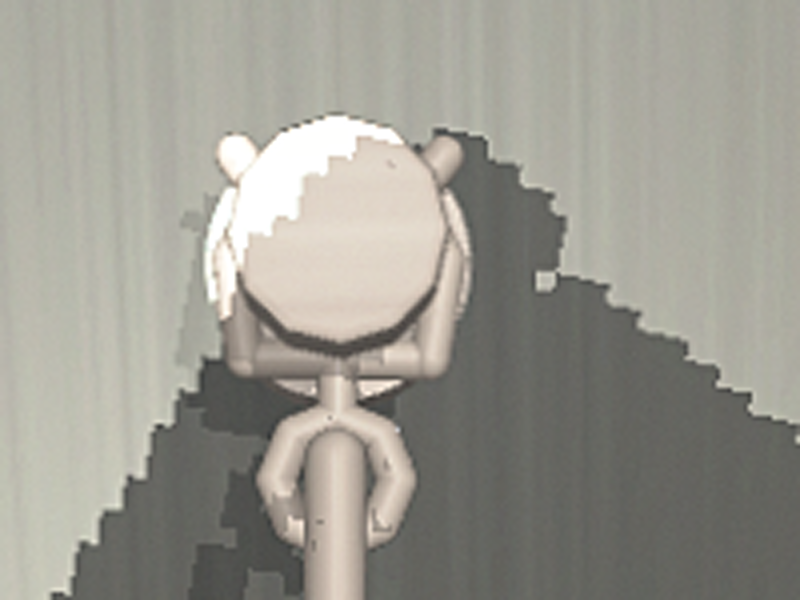

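>>> {"fn": "move_arm", "kwargs": {"series": [0,0,0.0003,0,-1,0,0,0.0003,0,-1,0,0,0.0003,0,-1,0,0,0,0,-1,0,0,0,0,-1,0,0,0,0,-1,0,0,0,0,-1,0,0,0,0,-1]}}

```text
time_s: 19.42
tcp_pos: [493.5, -180.0, 87.8]
tool_rot: [-3.14, 0.003, -1.373]
wrist_force: [-0.8, 0.3, 0.5]
grip_width: 0.168
```

```bash
python3 tgt.py
```

```text
t 19.4167 tcp [ 493.48 -180.02   87.76] rot [-3.14  0.   -1.37] F [-0.84  0.32  0.53] Tq [0.04 0.19 0.01] g 0.16846302607842908
eye [ 567.01 -165.34   76.  ] tip [ 567.03 -165.17   60.25] tip->eye tool [  0.11   0.03 -15.75]
```

>>> {"fn": "move_arm", "kwargs": {"series": [0,0,0.0003,0,-1,0,0,0.0003,0,-1,0,0,0,0,-1,0,0,0,0,-1,0,0,0,0,-1,0,0,0,0,-1,0,0,0,0,-1,0,0,0,0,-1]}}

```text
time_s: 20.08
tcp_pos: [493.4, -180.1, 87.4]
tool_rot: [-3.14, 0.003, -1.373]
wrist_force: [-0.3, 0.5, 2.4]
grip_width: 0.167
```

```bash
python3 tgt.py
```

```text
t 20.0833 tcp [ 493.44 -180.1    87.41] rot [-3.14  0.   -1.37] F [-0.34  0.47  2.37] Tq [0.12 0.27 0.  ] g 0.16733515970273935
eye [ 567.01 -165.34   76.  ] tip [ 566.99 -165.25   59.92] tip->eye tool [  0.03  -0.02 -16.08]
```

The hook bears on the shield with about 2.5–3 N (wrist Fz rose to +2.4 and the moment agrees), and the clip is still seated. I'll lift 1.5 mm and start the pull.

>>> {"fn": "move_arm", "kwargs": {"series": [0,0,-0.0008,0,-1,0,0,-0.0006,0,-1,0,0.0006,0,0,-1,0,0.0006,0,0,-1,0,0.0006,0,0,-1,0,0.0006,0,0,-1,0,0.0006,0,0,-1,0,0.0006,0,0,-1]}}

```text
time_s: 20.75
tcp_pos: [490.7, -180.7, 88.5]
tool_rot: [-3.139, 0.003, -1.372]
wrist_force: [2.4, 1.1, -2.0]
grip_width: 0.17
```

```bash
python3 tgt.py
```

```text
t 20.75 tcp [ 490.66 -180.65   88.5 ] rot [-3.14  0.   -1.37] F [ 2.38  1.11 -2.  ] Tq [ 0.15 -0.39 -0.01] g 0.16988242196291273
eye [ 567.01 -165.34   76.  ] tip [ 564.25 -165.78   61.11] tip->eye tool [  0.07  -2.83 -14.89]
```

>>> {"fn": "move_arm", "kwargs": {"series": [0,0.0006,0,0,-1,0,0.0006,0,0,-1,0,0.0006,0,0,-1,0,0.0006,0,0,-1,0,0.0006,0,0,-1,0,0.0006,0,0,-1,0,0.0006,0,0,-1,0,0.0006,0,0,-1]}}

```text
time_s: 21.42
tcp_pos: [490.2, -181.1, 89.8]
tool_rot: [-3.131, 0.0, -1.37]
wrist_force: [5.5, 0.6, -0.9]
grip_width: 0.167
```

```bash
python3 tgt.py; python3 look.py w11
```

```text
t 21.4167 tcp [ 490.24 -181.12   89.81] rot [-3.13  0.   -1.37] F [ 5.5   0.56 -0.91] Tq [ 0.27 -1.06  0.05] g 0.16673892963193968
eye [ 567.01 -165.34   76.  ] tip [ 564.03 -166.13   63.02] tip->eye tool [ -0.19  -3.22 -12.95]
[ 490.24302609 -181.12134989   89.81373006] [-3.13085206e+00  3.91706190e-05 -1.37038436e+00] [ 5.49556456  0.56191445 -0.91268054] 21.4167
```

View pics/w11c.png

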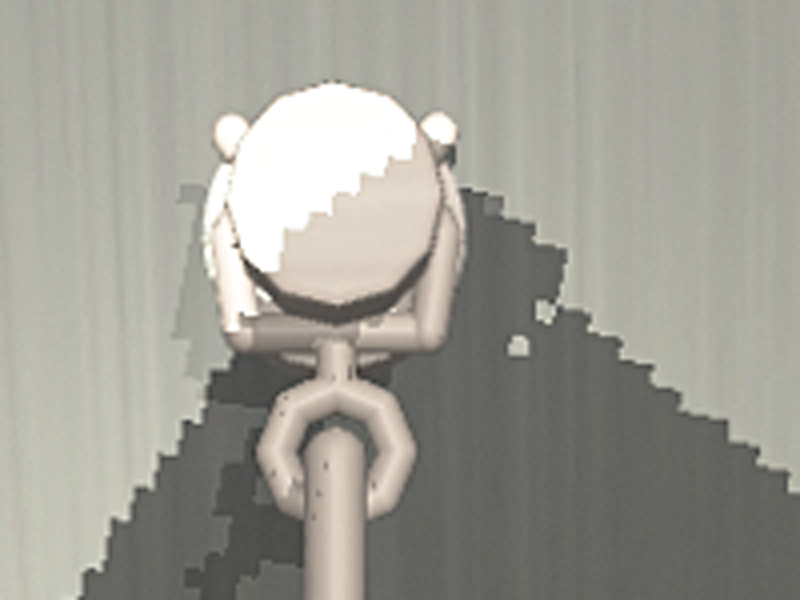

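The pull stalls at about 5.5 N because each row re-bases on the measured pose. I'll raise the step moderately and counter the slight rise.

>>> {"fn": "move_arm", "kwargs": {"series": [0,0.0008,0.0002,0,-1,0,0.0009,0.0002,0,-1,0,0.001,0.0002,0,-1,0,0.001,0.0002,0,-1,0,0.001,0.0002,0,-1,0,0.001,0.0002,0,-1,0,0.001,0.0002,0,-1,0,0.001,0.0002,0,-1]}}

```text
time_s: 22.13
tcp_pos: [490.1, -181.6, 90.1]
tool_rot: [-3.118, -0.004, -1.367]
wrist_force: [6.3, 2.8, -1.1]
grip_width: 0.167
```

```bash
python3 tgt.py
```

```text
t 22.1333 tcp [ 490.12 -181.56   90.11] rot [-3.12 -0.   -1.37] F [ 6.27  2.8  -1.1 ] Tq [ 0.39 -1.34  0.04] g 0.1674807798200932
eye [ 567.01 -165.34   76.  ] tip [ 564.22 -166.35   64.31] tip->eye tool [ -0.38  -3.22 -11.62]
```

>>> {"fn": "move_arm", "kwargs": {"series": [0,0.0013,0.0003,0,-1,0,0.0015,0.0003,0,-1,0,0.0016,0.0003,0,-1,0,0.0016,0.0003,0,-1,0,0.0016,0.0003,0,-1,0,0.0016,0.0003,0,-1,0,0.0016,0.0003,0,-1,0,0.0016,0.0003,0,-1]}}

```text
time_s: 22.8
tcp_pos: [489.9, -182.1, 90.3]
tool_rot: [-3.098, -0.01, -1.361]
wrist_force: [8.3, 2.2, -3.5]
grip_width: 0.17
```

```bash
python3 tgt.py
```

```text
t 22.8 tcp [ 489.86 -182.08   90.28] rot [-3.1  -0.01 -1.36] F [ 8.34  2.19 -3.55] Tq [ 0.47 -1.61  0.03] g 0.16960352264576967
eye [ 567.01 -165.34   76.  ] tip [ 564.39 -166.48   66.01] tip->eye tool [-0.47 -3.24 -9.87]
```

>>> {"fn": "move_arm", "kwargs": {"series": [0,0.002,0.0004,0,-1,0,0.0023,0.0004,0,-1,0,0.0025,0.0004,0,-1,0,0.0025,0.0004,0,-1,0,0.0025,0.0004,0,-1,0,0.0015,0.0003,0,-1,0,0.0015,0.0003,0,-1,0,0.0015,0.0003,0,-1]}}

```text
time_s: 23.47
tcp_pos: [488.3, -183.3, 90.0]
tool_rot: [-3.074, -0.018, -1.354]
wrist_force: [8.0, 1.6, -2.7]
grip_width: 0.167
```

```bash
python3 tgt.py; python3 look.py w12
```

```text
t 23.4667 tcp [ 488.34 -183.3    90.04] rot [-3.07 -0.02 -1.35] F [ 7.99  1.61 -2.7 ] Tq [ 0.45 -1.43  0.08] g 0.1668149379489558
eye [ 567.01 -165.34   76.  ] tip [ 563.34 -167.22   67.6 ] tip->eye tool [-0.9  -4.55 -8.13]
[ 488.34298673 -183.3023216    90.04487397] [-3.07372641 -0.0178791  -1.35431269] [ 7.98690969  1.61442258 -2.70267146] 23.4667
```

View pics/w12.png

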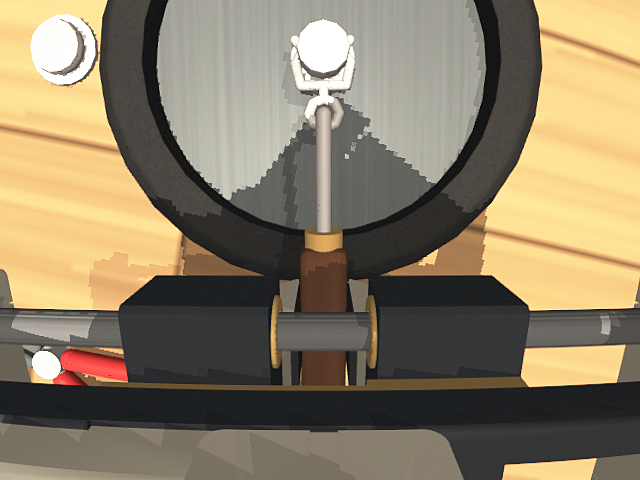

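The hook stays in the eye (ring at (323,108)) and the clip has started to move. The tool is creeping in tilt, now about 0.07 rad, so I'll use fewer, firmer steps.

>>> {"fn": "move_arm", "kwargs": {"series": [0,0.0025,0,0,-1,0,0.003,0,0,-1,0,0.003,0,0,-1,0,0.003,0,0,-1,0,0.003,0,0,-1,0,0.003,0,0,-1,0,0.0015,0,0,-1,0,0.001,0,0,-1]}}

```text
time_s: 24.18
tcp_pos: [463.7, -188.0, 87.5]
tool_rot: [-3.079, -0.016, -1.355]
wrist_force: [-0.4, -0.1, -0.6]
grip_width: 0.164
```

```bash
python3 tgt.py; python3 look.py w13
```

```text
t 24.1833 tcp [ 463.67 -188.04   87.54] rot [-3.08 -0.02 -1.36] F [-0.44 -0.1  -0.62] Tq [-0.06  0.13 -0.  ] g 0.16425681155427774
eye [ 567.01 -165.34   76.  ] tip [ 538.54 -172.     64.67] tip->eye tool [ -0.24 -29.88  -9.49]
[ 463.66806929 -188.04315151   87.54329789] [-3.07922639 -0.01568404 -1.35504871] [-0.43864174 -0.09723326 -0.61790694] 24.1833
```

View pics/w13c.png

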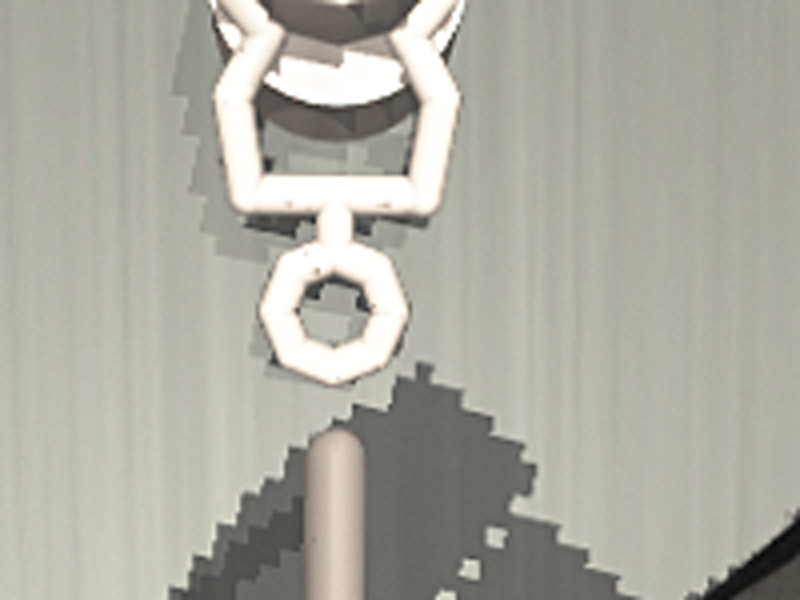

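The clip sprang partly off: its waist is still over the boss and the eye is at crop (335,312). The hook slipped out about 16 mm behind it. I'll measure this and re-engage.

Run:
```python
from h import *
np.set_printoptions(precision=2,suppress=True)
d,s=load('pics/w13.npy')
for z in (76,72,64): 
    e=onz(d,240+335/4,312/4,z,s); print(z,e,'moved',np.hypot(*(e-[567,-165.3,76])[:2]))
    l=onz(d,240+262/4,312/4,z,s);r=onz(d,240+409/4,312/4,z,s);print('outer dia',np.linalg.norm(l-r))
s,d=snap("scene","pics/sc2.png");b=cv2.imread('pics/sc2.png')[205:265,180:255]
cv2.imwrite('pics/sc2z.png',cv2.resize(b,None,fx=10,fy=10,interpolation=cv2.INTER_CUBIC))
```

```text
76 [ 553.43 -169.44   76.  ] moved 14.18369727958727
outer dia 14.876952173944659
72 [ 554.24 -169.33   72.  ] moved 13.377915180399393
outer dia 15.218361391875936
64 [ 555.86 -169.11   64.  ] moved 11.770931548287454
outer dia 15.90117982773843
```

View pics/sc2z.png

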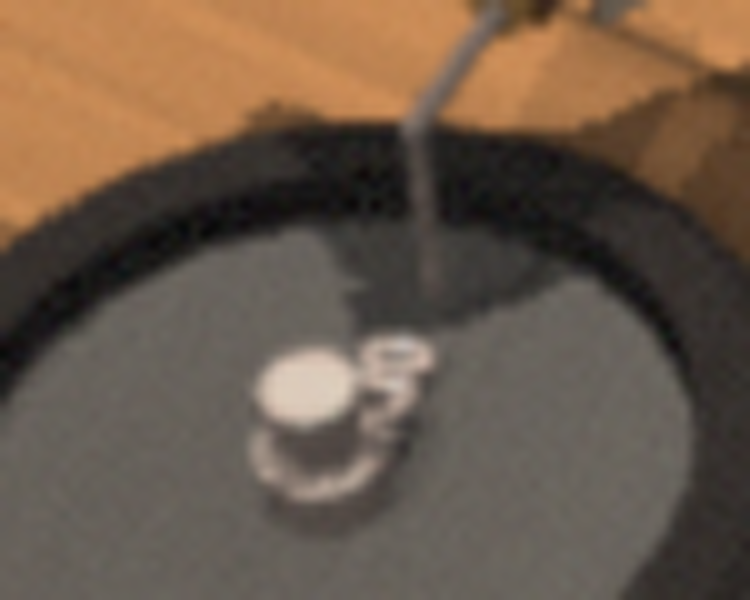

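Run:
```python
from h import *
from scipy.spatial.transform import Rotation as Ro
np.set_printoptions(precision=2,suppress=True)
d,s=load('pics/sc2.npy');R=Ro.from_euler('xyz',s['tool_rot']).as_matrix()
f=lambda p:(proj(d,p)-[180,205])*10
for n,p in [('tip',[0,-75,27.6]),('bend',[0,-75,-20.4])]:
    X=s['tcp_pos']+R@np.array(p);print(n,X,f(X))
print('tool z',R[:,2],'tool y',R[:,1])
print('obs scene1 offset: bend +0.5px,+0.25px; tip +.1,-.4')
```

```text
tip [ 538.32 -172.06   64.62] [431.39 300.7 ]
bend [ 535.25 -171.96  112.52] [408.43 127.87]
tool z [ 0.06 -0.   -1.  ] tool y [-0.97 -0.21 -0.06]
obs scene1 offset: bend +0.5px,+0.25px; tip +.1,-.4
```

Run:
```python
from h import *
np.set_printoptions(precision=2,suppress=True)
w,s=load('pics/w13.npy');d,_=load('pics/sc2.npy')
print(tri(ray(w,240+335/4,312/4,s),ray(d,219.7,240.7)))
w,s=load('pics/w7.npy');d,_=load('pics/sc1.npy')
print('ref seated',tri(ray(w,336,69.5,s),ray(d,190+324/12,215+315/12)))
for f,pts in (('w13',[(239,205),(433,205),(335,240),(335,385),(220,95),(460,95)]),):
    w,s=load(f'pics/{f}.npy')
    for z in (76,68): print(z,[onz(w,240+a/4,b/4,z,s)[:2].round(1) for a,b in pts])
```

```text
(array([ 555.16, -168.6 ,   65.13]), [np.float64(0.707332123659563), np.float64(0.7073321236597544)])
ref seated (array([ 565.71, -165.62,   75.11]), [np.float64(0.9031015057077098), np.float64(0.90310150570769)])
76 [array([ 561.6, -157.8]), array([ 565.9, -176.8]), array([ 560.4, -167.9]), array([ 546.4, -171. ]), array([ 571.8, -153.6]), array([ 577.1, -177.1])]
68 [array([ 563.6, -157. ]), array([ 568.1, -176.9]), array([ 562.3, -167.6]), array([ 547.7, -170.8]), array([ 574.2, -152.7]), array([ 579.8, -177.2])]
```

The eye has dropped to z≈66 while the arms still lean on the boss, so it sank off the hook. I'll work out the re-insertion.

```bash
cat > tgt2.py <<'E'
from h import *
from scipy.spatial.transform import Rotation as Ro
np.set_printoptions(precision=2,suppress=True)
d0,s0=load('pics/w13.npy'); R0=Ro.from_euler('xyz',s0['tool_rot']).as_matrix()
e=onz(d0,240+335/4,312/4,66,s0); eye=e+R0@np.array([-0.8,-1.0,0])
s=manip.state();R=Ro.from_euler('xyz',s['tool_rot']).as_matrix()
tip=s['tcp_pos']+R@np.array([0,-75,27.6])
print('t',s['time_s'],'tcp',s['tcp_pos'],'rot',s['tool_rot'],'F',s['wrist_force'],'Tq',s['torque'],'g',s['grip_width'])
print('eye',eye,'tip',tip,'tip->(eye,z61) tool',R.T@(np.array([eye[0],eye[1],61])-tip))
E
python3 tgt2.py
```

```text
t 24.2833 tcp [ 463.94 -188.03   87.61] rot [-3.08 -0.02 -1.36] F [ 0.43 -0.73 -1.11] Tq [ 0.03  0.17 -0.  ] g 0.16936149414908067
eye [ 556.26 -168.16   66.05] tip [ 538.82 -171.99   64.76] tip->(eye,z61) tool [ -0.06 -17.58   4.87]
```

>>> {"fn": "move_arm", "kwargs": {"series": [0,0,-0.003,0,-1,0,0,-0.003,0,-1,0,0,-0.003,0,-1,0,0,-0.001,0,-1,0,0,0,0,-1,0,0,0,0,-1,0,0,0,0,-1,0,0,0,0,-1]}}

```text
time_s: 24.95
tcp_pos: [464.3, -187.8, 99.2]
tool_rot: [-3.078, -0.016, -1.354]
wrist_force: [0.2, 0.2, -0.1]
grip_width: 0.169
```

>>> {"fn": "move_arm", "kwargs": {"series": [0,-0.003,0,0,-1,0,-0.003,0,0,-1,0,-0.003,0,0,-1,0,-0.003,0,0,-1,0,-0.002,0,0,-1,0,0,0,0,-1,0,0,0,0,-1,0,0,0,0,-1]}}

```text
time_s: 25.62
tcp_pos: [479.8, -184.2, 99.8]
tool_rot: [-3.078, -0.016, -1.354]
wrist_force: [-0.9, -0.4, -0.3]
grip_width: 0.166
```

```bash
python3 tgt2.py; python3 look.py w14
```

```text
t 25.6167 tcp [ 479.84 -184.17   99.78] rot [-3.08 -0.02 -1.35] F [-0.92 -0.38 -0.32] Tq [0.04 0.2  0.02] g 0.1661570228277831
eye [ 556.26 -168.16   66.05] tip [ 554.73 -168.02   77.  ] tip->(eye,z61) tool [ 0.21 -0.45 16.07]
[ 479.84285992 -184.1672276    99.77879225] [-3.07802668 -0.01613319 -1.35367866] [-0.91801649 -0.37682161 -0.3195068 ] 25.6167
```

View pics/w14c.png

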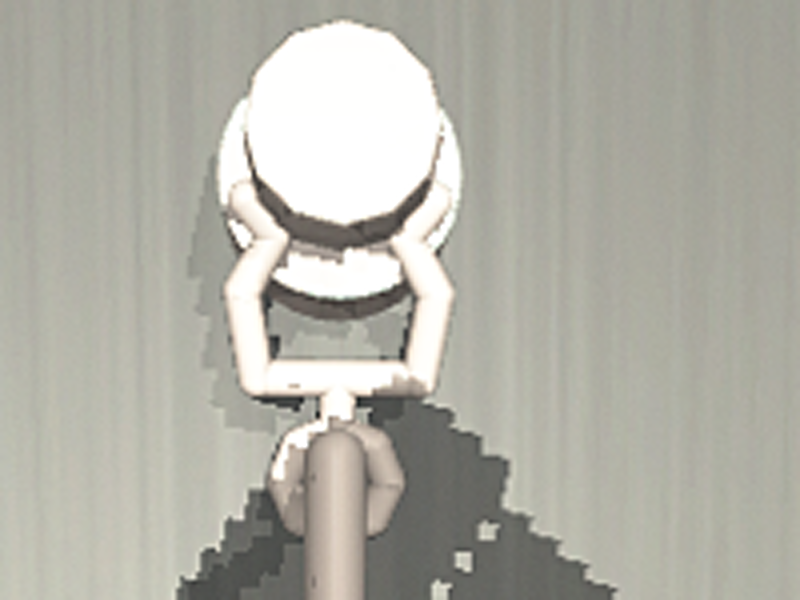

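The tip is over the ring (ring centre about (336,480), shank centred). Descending.

>>> {"fn": "move_arm", "kwargs": {"series": [0,-0.0003,0.001,0,-1,0,0,0.001,0,-1,0,0,0.001,0,-1,0,0,0.001,0,-1,0,0,0.0007,0,-1,0,0,0.0005,0,-1,0,0,0,0,-1,0,0,0,0,-1]}}

```text
time_s: 26.33
tcp_pos: [479.8, -184.3, 93.9]
tool_rot: [-3.079, -0.016, -1.354]
wrist_force: [-0.1, 0.0, -0.1]
grip_width: 0.171
```

```bash
python3 tgt2.py
```

```text
t 26.3333 tcp [ 479.77 -184.3    93.87] rot [-3.08 -0.02 -1.35] F [-0.05  0.03 -0.13] Tq [ 0.03  0.18 -0.  ] g 0.17060632585553762
eye [ 556.26 -168.16   66.05] tip [ 554.65 -168.2    71.05] tip->(eye,z61) tool [ 0.15 -0.94 10.13]
```

>>> {"fn": "move_arm", "kwargs": {"series": [0,-0.0005,0.0006,0,-1,0,0,0.0006,0,-1,0,0,0.0006,0,-1,0,0,0.0006,0,-1,0,0,0.0006,0,-1,0,0,0.0004,0,-1,0,0,0,0,-1,0,0,0,0,-1]}}

```text
time_s: 27.0
tcp_pos: [480.6, -184.2, 90.2]
tool_rot: [-3.079, -0.016, -1.354]
wrist_force: [1.3, 1.0, -0.1]
grip_width: 0.168
```

```bash
python3 tgt2.py; python3 look.py w15
```

```text
t 27.0 tcp [ 480.62 -184.2    90.19] rot [-3.08 -0.02 -1.35] F [ 1.29  0.95 -0.05] Tq [0.04 0.13 0.  ] g 0.16789367798366145
eye [ 556.26 -168.16   66.05] tip [ 555.5  -168.1    67.38] tip->(eye,z61) tool [ 0.12 -0.33  6.41]
[ 480.61847478 -184.20174632   90.19479476] [-3.07854109 -0.015936   -1.35429056] [ 1.28678726  0.95025561 -0.05458924] 27.0
```

View pics/w15c.png

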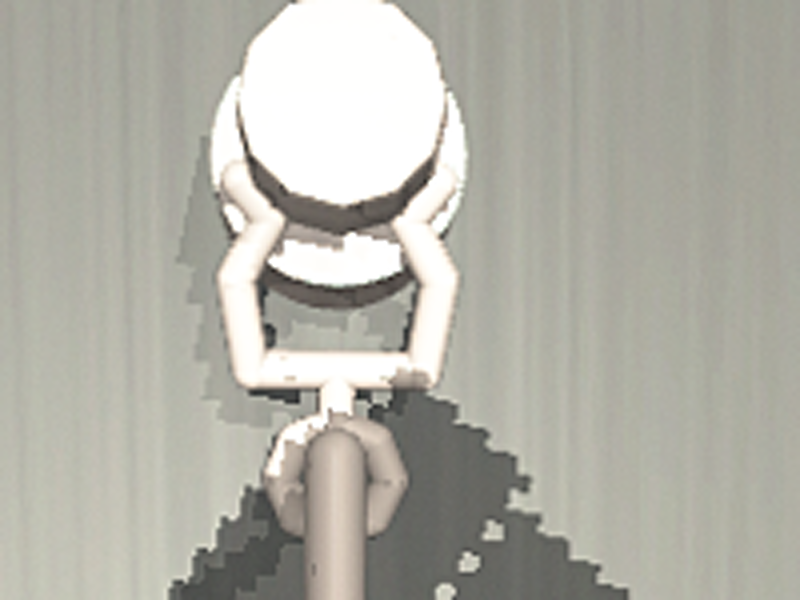

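>>> {"fn": "move_arm", "kwargs": {"series": [0,-0.0002,0.0005,0,-1,0,0,0.0005,0,-1,0,0,0.0005,0,-1,0,0,0.0005,0,-1,0,0,0.0005,0,-1,0,0,0.0005,0,-1,0,0,0,0,-1,0,0,0,0,-1]}}

```text
time_s: 27.72
tcp_pos: [481.1, -184.2, 86.9]
tool_rot: [-3.079, -0.016, -1.354]
wrist_force: [-0.3, 0.2, -0.6]
grip_width: 0.17
```

```bash
python3 tgt2.py
```

```text
t 27.7167 tcp [ 481.07 -184.16   86.9 ] rot [-3.08 -0.02 -1.35] F [-0.29  0.21 -0.61] Tq [-0.01  0.2  -0.03] g 0.1696744603297448
eye [ 556.26 -168.16   66.05] tip [ 555.95 -168.06   64.08] tip->(eye,z61) tool [ 0.12 -0.09  3.1 ]
```

>>> {"fn": "move_arm", "kwargs": {"series": [0,0,0.0004,0,-1,0,0,0.0004,0,-1,0,0,0.0004,0,-1,0,0,0.0004,0,-1,0,0,0.0004,0,-1,0,0,0.0003,0,-1,0,0,0,0,-1,0,0,0,0,-1]}}

```text
time_s: 28.38
tcp_pos: [481.3, -184.2, 84.4]
tool_rot: [-3.078, -0.016, -1.354]
wrist_force: [-0.2, 0.0, -1.0]
grip_width: 0.169
```

```bash
python3 tgt2.py; python3 look.py w16
```

```text
t 28.3833 tcp [ 481.26 -184.17   84.38] rot [-3.08 -0.02 -1.35] F [-0.16  0.   -0.97] Tq [0.04 0.16 0.06] g 0.16925898422776237
eye [ 556.26 -168.16   66.05] tip [ 556.14 -168.08   61.58] tip->(eye,z61) tool [ 0.1  -0.06  0.58]
[ 481.2607085  -184.17109221   84.38485478] [-3.07843564 -0.01594216 -1.35434325] [-0.16181428  0.00301227 -0.96866761] 28.3833
```

View pics/w16c.png

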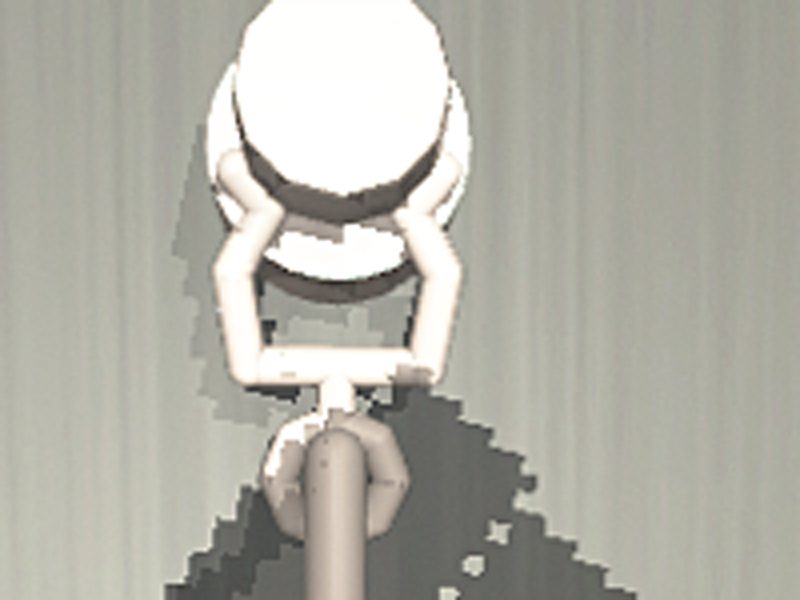

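The hook is down through the dropped eye with no contact force. I'll draw the clip off slowly.

>>> {"fn": "move_arm", "kwargs": {"series": [0,0.0006,0.0002,0,-1,0,0.0007,0.0001,0,-1,0,0.0007,0,0,-1,0,0.0007,0,0,-1,0,0.0007,0,0,-1,0,0.0007,0,0,-1,0,0.0007,0,0,-1,0,0.0007,0,0,-1]}}

```text
time_s: 29.1
tcp_pos: [475.7, -185.5, 83.9]
tool_rot: [-3.078, -0.016, -1.354]
wrist_force: [0.2, 0.4, -1.4]
grip_width: 0.169
```

```bash
python3 tgt2.py; python3 look.py w17
```

```text
t 29.1 tcp [ 475.75 -185.5    83.87] rot [-3.08 -0.02 -1.35] F [ 0.21  0.42 -1.39] Tq [0.06 0.12 0.01] g 0.1692306784025346
eye [ 556.26 -168.16   66.05] tip [ 550.64 -169.4    61.11] tip->(eye,z61) tool [-0.   -5.73  0.48]
[ 475.74533824 -185.50013646   83.87004523] [-3.07782005 -0.01623718 -1.35425622] [ 0.21280856  0.42122592 -1.38688954] 29.1
```

View pics/w17c.png

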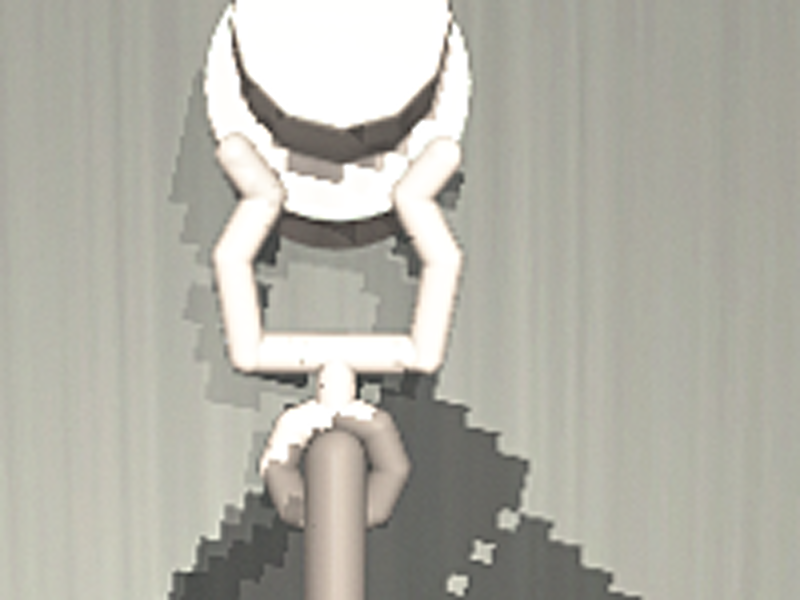

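The clip follows the hook: the ring is round the pin and the arms are sliding off the boss. I'll continue.

>>> {"fn": "move_arm", "kwargs": {"series": [0,0.0006,0,0,-1,0,0.0007,0,0,-1,0,0.0007,0,0,-1,0,0.0007,0,0,-1,0,0.0007,0,0,-1,0,0.0007,0,0,-1,0,0.0007,0,0,-1,0,0.0007,0,0,-1]}}

```text
time_s: 29.82
tcp_pos: [469.7, -186.9, 83.5]
tool_rot: [-3.078, -0.016, -1.354]
wrist_force: [0.1, -0.9, -0.6]
grip_width: 0.17
```

```bash
python3 tgt2.py; python3 look.py w18
```

```text
t 29.8167 tcp [ 469.74 -186.86   83.5 ] rot [-3.08 -0.02 -1.35] F [ 0.1  -0.89 -0.62] Tq [0.06 0.1  0.03] g 0.16966109263169143
eye [ 556.26 -168.16   66.05] tip [ 544.64 -170.77   60.73] tip->(eye,z61) tool [ -0.05 -11.9    0.49]
[ 469.74066819 -186.86389562   83.49770287] [-3.07785265 -0.01625585 -1.35433224] [ 0.09642038 -0.88918955 -0.61663073] 29.8167
```

View pics/w18c.png

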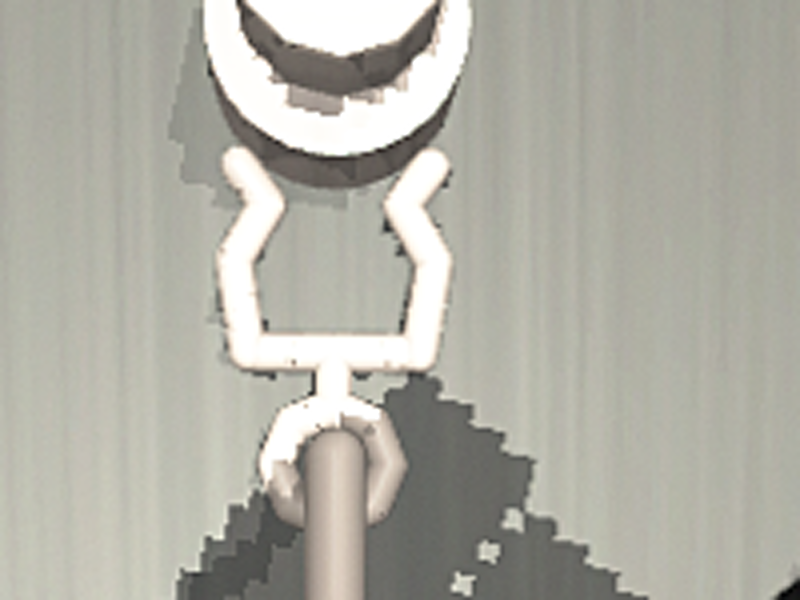

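The clip now lies flat off the boss with the hook still in its eye, about 22 mm pulled. I'll take a few millimetres more for margin.

>>> {"fn": "move_arm", "kwargs": {"series": [0,0.0006,0,0,-1,0,0.0007,-0.0001,0,-1,0,0.0007,-0.0001,0,-1,0,0.0007,-0.0001,0,-1,0,0.0007,0,0,-1,0,0,0,0,-1,0,0,0,0,-1,0,0,0,0,-1]}}

```text
time_s: 30.53
tcp_pos: [465.9, -187.7, 83.6]
tool_rot: [-3.078, -0.016, -1.354]
wrist_force: [0.3, -0.2, -0.9]
grip_width: 0.17
```

```bash
python3 tgt2.py; python3 look.py w19;  python3 - <<'E'
from h import *
s,d=snap("scene","pics/sc3.png");b=cv2.imread('pics/sc3.png')[205:265,180:255]
cv2.imwrite('pics/sc3z.png',cv2.resize(b,None,fx=8,fy=8,interpolation=cv2.INTER_CUBIC))
E
```

```text
t 30.5333 tcp [ 465.87 -187.7    83.61] rot [-3.08 -0.02 -1.35] F [ 0.33 -0.22 -0.92] Tq [ 0.08  0.04 -0.05] g 0.17004555009532135
eye [ 556.26 -168.16   66.05] tip [ 540.77 -171.61   60.85] tip->(eye,z61) tool [ -0.04 -15.84   0.86]
[ 465.8746657  -187.69732055   83.60904148] [-3.0778509  -0.01623265 -1.35439109] [ 0.3297717  -0.22412367 -0.92050515] 30.5333
```

View pics/w19c.png

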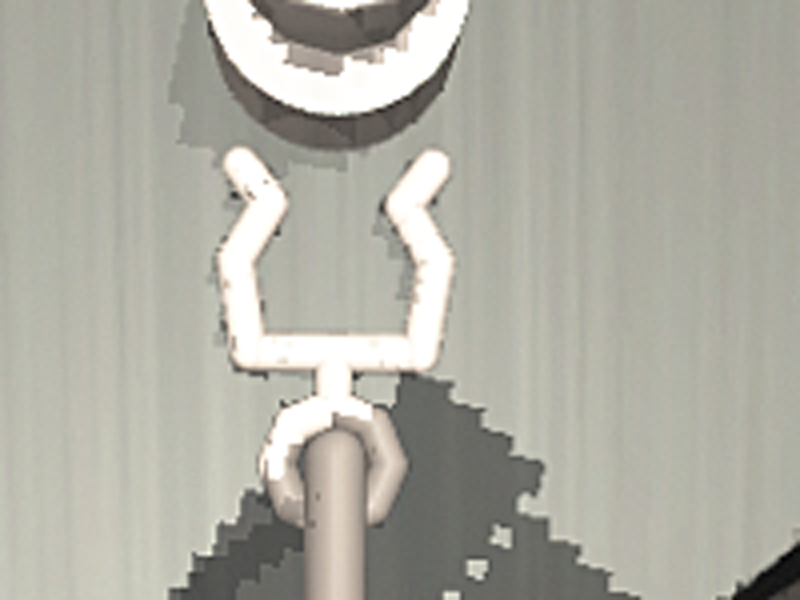

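View pics/sc3z.png

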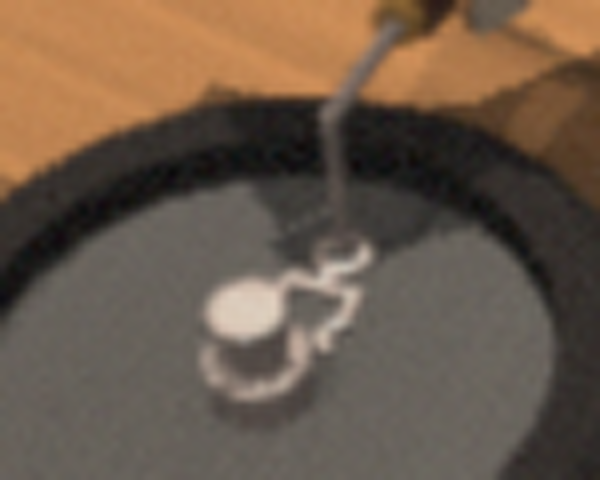

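The clip lies flat in the dish with the pin still in the eye. I'll centre the pin in the eye and lift slowly along its own axis.

>>> {"fn": "move_arm", "kwargs": {"series": [0,-0.0008,-0.0003,0,-1,0,0,0,0,-1,0,0,-0.0015,0,-1,0,0,-0.0015,0,-1,0,0,-0.0015,0,-1,0,0,-0.0015,0,-1,0,0,-0.0015,0,-1,0,0,0,0,-1]}}

```text
time_s: 31.3
tcp_pos: [466.0, -187.5, 92.2]
tool_rot: [-3.078, -0.016, -1.354]
wrist_force: [-0.1, -0.2, -1.3]
grip_width: 0.167
```

```bash
python3 tgt2.py; python3 look.py w20
```

```text
t 31.3 tcp [ 466.04 -187.51   92.25] rot [-3.08 -0.02 -1.35] F [-0.06 -0.18 -1.29] Tq [ 0.05  0.15 -0.05] g 0.16714025212551722
eye [ 556.26 -168.16   66.05] tip [ 540.92 -171.43   69.45] tip->(eye,z61) tool [ -0.03 -15.11   9.43]
[ 466.03541894 -187.51156865   92.24634345] [-3.07827905 -0.01610378 -1.35444237] [-0.05512091 -0.1757543  -1.29142863] 31.3
```

View pics/w20c.png

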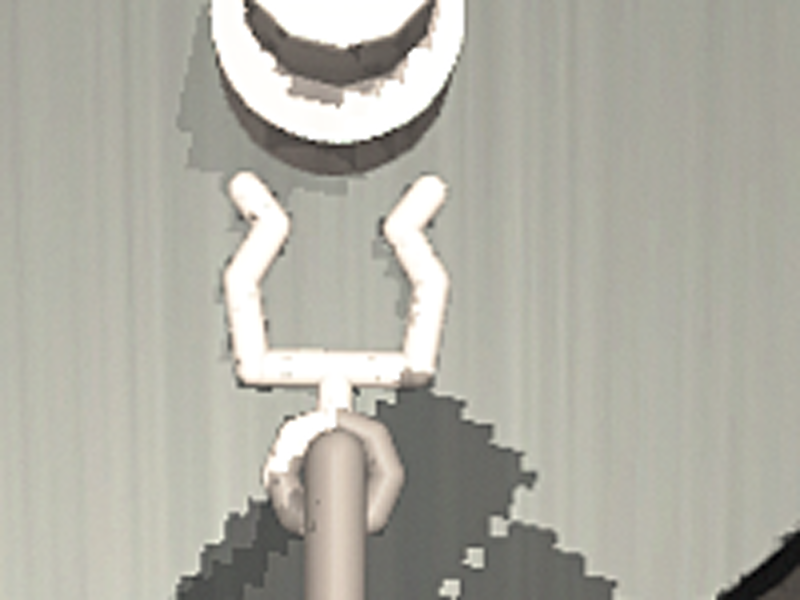

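The clip stays on the shield and the hook is clear. I'll lift and look once, then travel back.

>>> {"fn": "move_arm", "kwargs": {"series": [0,0,-0.003,0,-1,0,0,-0.006,0,-1,0,0,-0.009,0,-1,0,0,-0.009,0,-1,0,0,-0.009,0,-1,0,0,-0.009,0,-1,0,0,-0.006,0,-1,0,0,0,0,-1]}}

```text
time_s: 32.02
tcp_pos: [462.5, -187.7, 149.6]
tool_rot: [-3.077, -0.017, -1.355]
wrist_force: [0.5, -0.0, -0.6]
grip_width: 0.168
```

```bash
python3 look.py w21
python3 - <<'E'
from h import *
print(delta([571,182,150]))
E
```

```text
[ 462.4827167  -187.6554356   149.55713333] [-3.07715964 -0.01668489 -1.35480012] [ 0.46320737 -0.01846194 -0.62923746] 32.0167
[-337.60891611 -185.31834457    5.3987165 ]
```

View pics/w21.png

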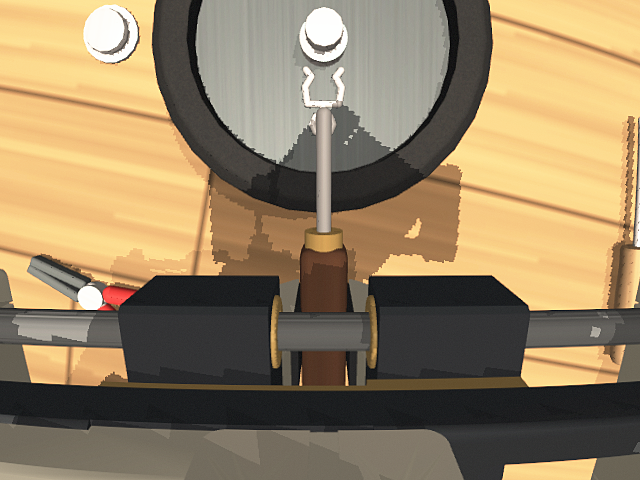

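The clip is in the dish (ring under the shank at (322,122), arms at (325,85)), the hub cap and pliers are untouched. I'll travel back now.

>>> {"fn": "move_arm", "kwargs": {"series": [-0.015,-0.008,0,0,-1,-0.028,-0.015,0,0,-1,-0.032,-0.0176,0,0,-1,-0.032,-0.0176,0,0,-1,-0.032,-0.0176,0,0,-1,-0.032,-0.0176,0,0,-1,-0.032,-0.0176,0,0,-1,-0.032,-0.0176,0,0,-1]}}

```text
time_s: 32.73
tcp_pos: [538.7, 68.8, 151.8]
tool_rot: [-3.079, -0.021, -1.374]
wrist_force: [0.9, -1.1, -0.6]
grip_width: 0.175
```

```bash
cat > ret.py <<'E'
from h import *
from scipy.spatial.transform import Rotation as Ro
np.set_printoptions(precision=2,suppress=True)
Rg=Ro.from_euler('xyz',[3.135,0,-1.626]).as_matrix()
seat=np.array([571.2,181.8,54.6])+Rg@[0,0,-20.4]
s=manip.state();R=Ro.from_euler('xyz',s['tool_rot']).as_matrix()
g=s['tcp_pos']+R@[0,0,-20.4]; y=-R[:,1]
print('t',s['time_s'],'tcp',s['tcp_pos'],'rot',s['tool_rot'],'F',s['wrist_force'],s['grip_width'])
print('grip',g,'seat',seat,'delta tool to (seat xy, same z)',R.T@(np.array([seat[0],seat[1],g[2]])-g),'dz',g[2]-seat[2],'yaw to turn deg(tool z +)',np.degrees(s['tool_rot'][2]+1.626),'pitch up',y[2],'roll',R[2,0])
E
python3 ret.py
```

```text
t 32.7333 tcp [538.69  68.84 151.84] rot [-3.08 -0.02 -1.37] F [ 0.88 -1.08 -0.56] 0.17504392267997737
grip [537.37  69.01 172.2 ] seat [571.33 181.79  75.  ] delta tool to (seat xy, same z) [-103.94  -55.41    1.32] dz 97.1957668710293 yaw to turn deg(tool z +) 14.446657641224752 pitch up 0.062197728619938 roll 0.020512738178066564
```

>>> {"fn": "move_arm", "kwargs": {"series": [-0.025,-0.014,0,0,-1,-0.025,-0.014,0,0,-1,-0.022,-0.012,0,0,-1,-0.015,-0.006,0,0,-1,0,0,0,7,-1,0,0,0,6,-1,0,0,0,0,-1,0,0,0,0,-1]}}

```text
time_s: 33.4
tcp_pos: [565.9, 182.8, 148.3]
tool_rot: [-3.081, -0.003, -1.589]
wrist_force: [0.1, 0.1, -1.1]
grip_width: 0.168
```

```bash
python3 ret.py
```

```text
t 33.4 tcp [565.91 182.79 148.34] rot [-3.08 -0.   -1.59] F [ 0.12  0.11 -1.08] 0.16840931965551023
grip [564.67 182.87 168.71] seat [571.33 181.79  75.  ] delta tool to (seat xy, same z) [ 0.96 -6.67  0.41] dz 93.70650928086322 yaw to turn deg(tool z +) 2.117724454475263 pitch up 0.06056654665005892 roll 0.00302850558261053
```

>>> {"fn": "move_arm", "kwargs": {"series": [0.0007,-0.001,0.006,1.8,-1,0,0,0.01,0,-1,0,0,0.01,0,-1,0,0,0.01,0,-1,0,0,0.01,0,-1,0,0,0.008,0,-1,0,0,0.004,0,-1,0,0,0,0,-1]}}

```text
time_s: 34.07
tcp_pos: [569.6, 178.5, 82.2]
tool_rot: [-3.084, -0.004, -1.617]
wrist_force: [-0.1, 0.4, -1.7]
grip_width: 0.171
```

```bash
python3 ret.py;python3 look.py w22
```

```text
t 34.0667 tcp [569.58 178.47  82.18] rot [-3.08 -0.   -1.62] F [-0.14  0.36 -1.68] 0.17105115368961324
grip [568.41 178.59 102.55] seat [571.33 181.79  75.  ] delta tool to (seat xy, same z) [-3.33 -2.77  0.15] dz 27.551171329195896 yaw to turn deg(tool z +) 0.5220642403161717 pitch up 0.057373153677091886 roll 0.0036604665761070035
[569.57680412 178.46550549  82.1844677 ] [-3.08418759 -0.00366047 -1.61688826] [-0.13779425  0.35593514 -1.68140416] 34.0667
```

View pics/w22.png

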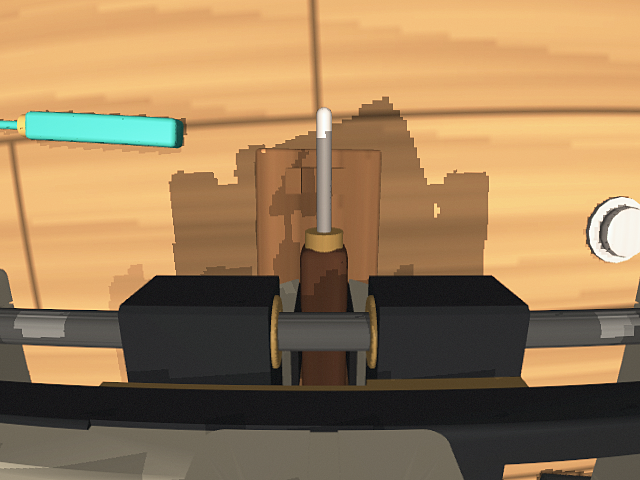

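>>> {"fn": "move_arm", "kwargs": {"series": [-0.001,-0.0005,0,0.4,-1,-0.001,-0.0005,0,0,-1,-0.0005,0,0,0,-1,0,0,0,0,-1,0,0,0,0,-1,0,0,0,0,-1,0,0,0,0,-1,0,0,0,0,-1]}}

```text
time_s: 34.78
tcp_pos: [572.5, 182.2, 85.1]
tool_rot: [-3.08, -0.001, -1.624]
wrist_force: [0.1, -0.7, -0.1]
grip_width: 0.171
```

```bash
python3 ret.py
```

```text
t 34.7833 tcp [572.45 182.24  85.08] rot [-3.08 -0.   -1.62] F [ 0.09 -0.74 -0.15] 0.17132632720449126
grip [571.2  182.33 105.44] seat [571.33 181.79  75.  ] delta tool to (seat xy, same z) [ 0.53 -0.16  0.01] dz 30.442341931915124 yaw to turn deg(tool z +) 0.11874745041185927 pitch up 0.061382905446538086 roll 0.0009650441606843009
```

>>> {"fn": "move_arm", "kwargs": {"series": [0.0003,0.0001,0.003,0,-1,0,0.0002,0.003,0,-1,0,0.0002,0.003,0,-1,0,0.0002,0.003,0,-1,0,0.0002,0.003,0,-1,0,0.0001,0.002,0,-1,0,0,0,0,-1,0,0,0,0,-1]}}

```text
time_s: 35.45
tcp_pos: [572.1, 181.6, 65.5]
tool_rot: [-3.081, -0.002, -1.624]
wrist_force: [0.6, -0.2, -1.3]
grip_width: 0.167
```

```bash
python3 ret.py
```

```text
t 35.45 tcp [572.08 181.58  65.55] rot [-3.08 -0.   -1.62] F [ 0.61 -0.17 -1.34] 0.16690608909968022
grip [570.85 181.68  85.91] seat [571.33 181.79  75.  ] delta tool to (seat xy, same z) [-0.14 -0.48  0.03] dz 10.911260568310084 yaw to turn deg(tool z +) 0.11299821193033552 pitch up 0.0604247986184535 roll 0.0015229020447443571
```

>>> {"fn": "move_arm", "kwargs": {"series": [0,0,0.0012,0,-1,0,0,0.0012,0,-1,0,0,0.0012,0,-1,0,0,0.0012,0,-1,0,0,0.0008,0,-1,0,0,0.0006,0,-1,0,0,0,0,-1,0,0,0,0,-1]}}

```text
time_s: 36.12
tcp_pos: [572.8, 181.7, 59.0]
tool_rot: [-3.081, -0.001, -1.624]
wrist_force: [-0.5, 0.3, -1.0]
grip_width: 0.169
```

```bash
python3 ret.py
```

```text
t 36.1167 tcp [572.78 181.68  59.05] rot [-3.08 -0.   -1.62] F [-0.53  0.3  -1.03] 0.16905923965363345
grip [571.54 181.77  79.41] seat [571.33 181.79  75.  ] delta tool to (seat xy, same z) [-0.01  0.21 -0.01] dz 4.411069763269765 yaw to turn deg(tool z +) 0.11507148901821464 pitch up 0.06102345385718659 roll 0.0012311688455052643
```

Down 1–2 mm until it touches, and then I'll relax the grip to 3 N so the nose settles.

>>> {"fn": "move_arm", "kwargs": {"series": [0,0,0.0005,0,-1,0,0,0.0005,0,-1,0,0,0.0004,0,-1,0,0,0,0,-1,0,0,0,0,-1,0,0,0,0,-1,0,0,0,0,-1,0,0,0,0,-1]}}

```text
time_s: 36.78
tcp_pos: [573.0, 181.7, 58.1]
tool_rot: [-3.08, -0.001, -1.624]
wrist_force: [0.6, -0.0, 0.7]
grip_width: 0.172
```

```bash
python3 ret.py
```

```text
t 36.7833 tcp [572.99 181.7   58.12] rot [-3.08 -0.   -1.62] F [ 0.58 -0.    0.71] 0.17151159946417963
grip [571.74 181.78  78.48] seat [571.33 181.79  75.  ] delta tool to (seat xy, same z) [ 0.01  0.4  -0.02] dz 3.4819182704492277 yaw to turn deg(tool z +) 0.11000880269336491 pitch up 0.06137839686928677 roll 0.0009100778404123634
```

>>> {"fn": "move_arm", "kwargs": {"series": [0,0,0,0,-1,0,0,0,0,-1,0,0,0,0,-1,0,0,0,0,-1,0,0,0,0,-1,0,0,0,0,-1,0,0,0,0,-1,0,0,0,0,-1], "newtons": 3}}

```text
time_s: 37.45
tcp_pos: [573.1, 181.7, 57.9]
tool_rot: [-3.08, -0.001, -1.624]
wrist_force: [-0.3, -0.5, -0.2]
grip_width: 0.174
```

```bash
python3 ret.py; python3 look.py w23;  python3 - <<'E'
from h import *
s,d=snap("side","pics/s3.png");b=cv2.imread('pics/s3.png')[160:235,270:370]
cv2.imwrite('pics/s3z.png',cv2.resize(b,None,fx=7,fy=7,interpolation=cv2.INTER_CUBIC))
E
```

```text
t 37.45 tcp [573.05 181.75  57.95] rot [-3.08 -0.   -1.62] F [-0.35 -0.53 -0.24] 0.17365128433613422
grip [571.8  181.83  78.31] seat [571.33 181.79  75.  ] delta tool to (seat xy, same z) [ 0.07  0.46 -0.03] dz 3.3085883117914676 yaw to turn deg(tool z +) 0.11425812478748318 pitch up 0.06149139586708517 roll 0.0009359412506396332
[573.05291032 181.74856747  57.94675863] [-3.08006241e+00 -9.35941387e-04 -1.62400582e+00] [-0.34881384 -0.52577026 -0.24327212] 37.45
```

View pics/w23.png

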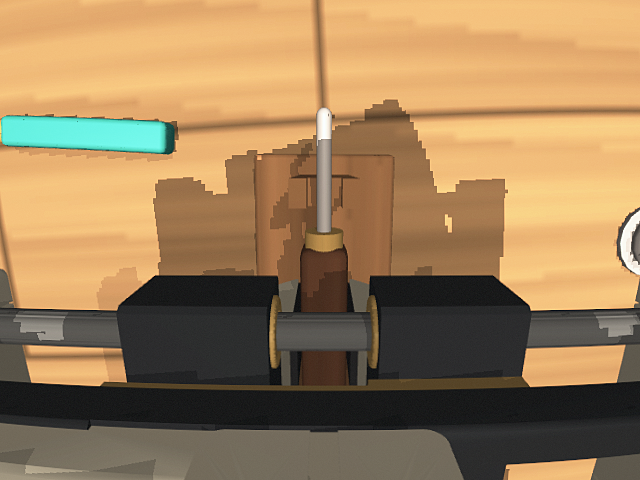

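View pics/s3z.png

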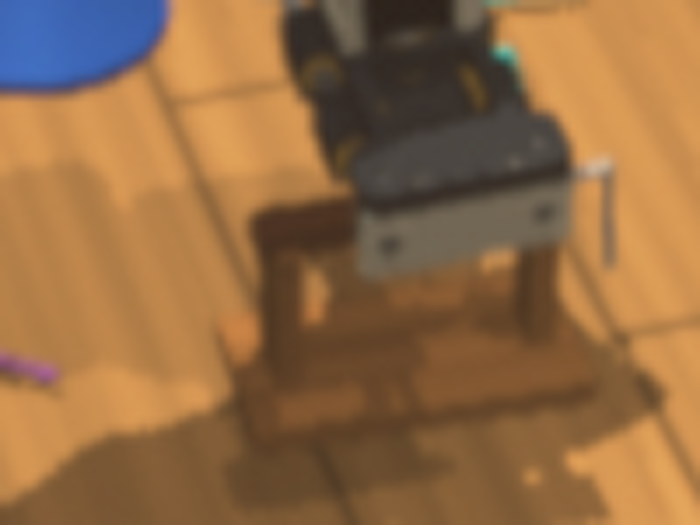

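The rear handle rests in its notch and the nose is still slightly high. I'll open the jaws a little and let it settle.

>>> {"fn": "move_arm", "kwargs": {"series": [0,0,0,0,-0.64,0,0,0,0,-0.63,0,0,0,0,-0.62,0,0,0,0,-0.6,0,0,0,0,-0.6,0,0,0,0,-0.55,0,0,0,0,-0.5,0,0,0,0,-0.5]}}

```text
time_s: 38.22
tcp_pos: [573.4, 181.8, 58.1]
tool_rot: [-3.079, -0.001, -1.624]
wrist_force: [-0.4, -0.7, -0.2]
grip_width: 0.249
```

```bash
python3 ret.py; python3 look.py w24
```

```text
t 38.2167 tcp [573.39 181.83  58.13] rot [-3.08 -0.   -1.62] F [-0.36 -0.71 -0.24] 0.248870051260778
grip [572.12 181.91  78.5 ] seat [571.33 181.79  75.  ] delta tool to (seat xy, same z) [ 0.16  0.78 -0.05] dz 3.4954599085181286 yaw to turn deg(tool z +) 0.10910021508325145 pitch up 0.062139863260326125 roll 0.0006308156668814423
[573.38912247 181.82898619  58.13444465] [-3.07941272e+00 -6.30815709e-04 -1.62409584e+00] [-0.35595611 -0.7080771  -0.243896  ] 38.2167
```

View pics/w24.png

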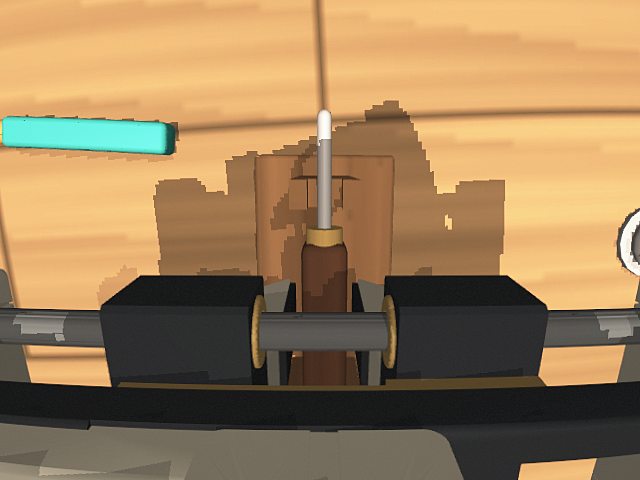

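The pick has settled into both notches. I'll open the gripper further, then rise.

>>> {"fn": "move_arm", "kwargs": {"series": [0,0,0,0,-0.2,0,0,0,0,0,0,0,0,0,0.3,0,0,0,0,0.5,0,0,0,0,0.5,0,0,-0.002,0,0.5,0,0,-0.006,0,0.5,0,0,-0.01,0,0.5]}}

```text
time_s: 38.93
tcp_pos: [571.0, 181.4, 75.3]
tool_rot: [-3.082, -0.002, -1.624]
wrist_force: [0.6, -0.3, 0.6]
grip_width: 0.738
```

>>> {"fn": "move_arm", "kwargs": {"series": [0,0.001,-0.015,0,0.5,0,0.001,-0.015,0,0.5,0,0.001,-0.015,0,0.5,0,0.001,-0.015,0,0.5,0,0.001,-0.015,0,0.5,0,0.001,-0.01,0,0.5,0,0,0,0,0.5,0,0,0,0,0.5]}}

```text
time_s: 39.6
tcp_pos: [560.6, 182.4, 172.2]
tool_rot: [-3.077, 0.001, -1.625]
wrist_force: [0.7, 0.2, -1.1]
grip_width: 0.751
```

```bash
python3 look.py w25
python3 - <<'E'
from h import *
s,d=snap("side","pics/s4.png");b=cv2.imread('pics/s4.png')[160:235,270:370]
s,d=snap("scene","pics/sc4.png");c=cv2.imread('pics/sc4.png')
cv2.imwrite('pics/s4z.png',np.vstack([np.hstack([cv2.resize(b,None,fx=4,fy=4,interpolation=cv2.INTER_CUBIC),cv2.resize(c[285:360,320:420],None,fx=4,fy=4,interpolation=cv2.INTER_CUBIC)]),np.hstack([cv2.resize(c[205:280,165:265],None,fx=4,fy=4,interpolation=cv2.INTER_CUBIC),cv2.resize(cv2.imread('pics/s4.png')[250:325,335:435],None,fx=4,fy=4,interpolation=cv2.INTER_CUBIC)])]))
E
```

```text
[560.57196655 182.43548565 172.16795635] [-3.07653521e+00  1.10332359e-03 -1.62464804e+00] [ 0.72228542  0.16600022 -1.10302551] 39.6
```

View pics/w25.png

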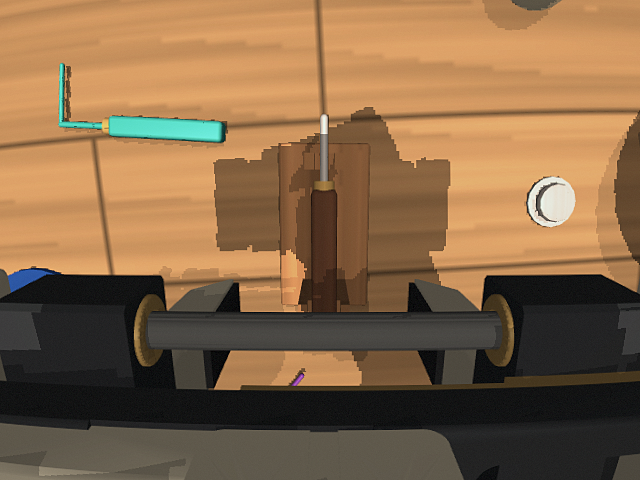

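View pics/s4z.png

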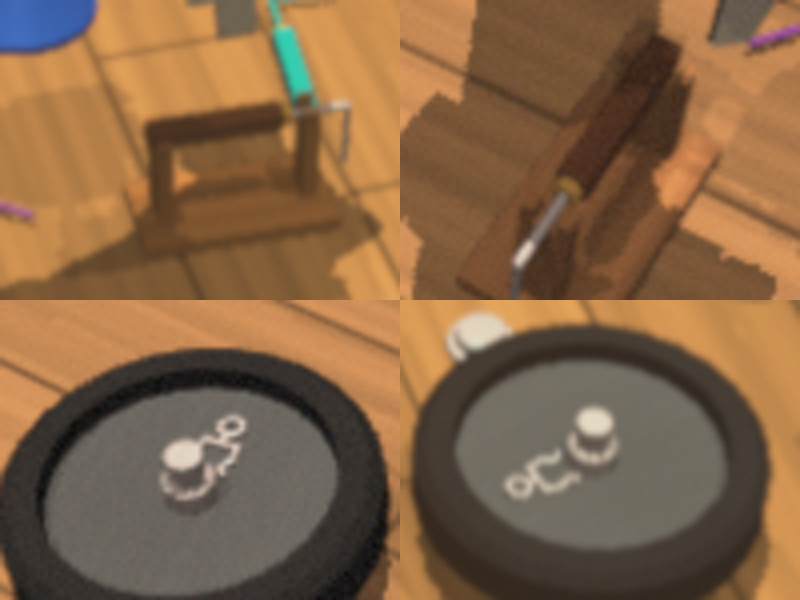

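Run:
```python
from h import *
np.set_printoptions(precision=1,suppress=True)
d,s=load('pics/w25.npy');print('front',onz(d,324,189,83,s),'bend',onz(d,324.5,114,77,s),'was [602.1 178.6],[646.1 176.7]')
a,_=load('pics/sc4.npy');b,_=load('pics/s4.npy')
e=tri(ray(a,165+231/4,205+126/4),ray(b,335+119/4,250+186/4));ax=tri(ray(a,165+184/4,205+155/4),ray(b,335+195/4,250+122/4))
print(e,ax,np.hypot(*(e[0]-ax[0])[:2])-21)
```

```text
front [603.5 179.3  83. ] bend [648.4 176.6  77. ] was [602.1 178.6],[646.1 176.7]
(array([ 542.4, -170.8,   64.3]), [np.float64(0.7293813258743821), np.float64(0.7293813258743558)]) (array([ 587.3, -160.9,   90.3]), [np.float64(1.2236831332066918), np.float64(1.2236831332066198)]) 25.002968258062594
```

The pick is within about 2 mm of its seat, the clip lies 25 mm from the axle at z≈64, and the robot is clear of everything. I'll hand in.

```bash
python3 -c "
from bench import manip
print(manip.finish_job())"
```

```text
the job is handed in; nothing more can be done
None
```

The clip is off the axle and lying flat in the dish, and the pick is back on its rest. I handed the job in at about 40 s; no verdict was reported.

- **Feeling the shield:** The hook went down through the eye without touching the wire and bore on the shield at about 2.5–3 N with the clip still seated.
- **Pulling the clip:** I drew the clip by its eye. The highest pull read between moves was about 9 N. The firmer final steps, when it sprang free, were not read while they ran.
- **Hook slipped once:** When the clip sprang out of its groove, about 12–14 mm out, its eye dipped towards the shield and slid off the hook. I fed the hook back into the eye and drew the clip on slowly until it dropped flat. The ring was still round the pin at about 25 mm.
- **Last checks:**
  - The clip's origin is about 25 mm from the axle, with its eye at z ≈ 64 mm, about 10 mm below the boss top.
  - The pick sits in both notches, within about 2 mm of where it lay.
  - The gripper is open, about 100 mm above the pick.
  - I saw no sign that anything else had moved.
- **What was off:**
  - The tool crept about 0.06 rad in tilt under the pull load and stayed that way, so the pick's nose dropped a few millimetres into its notch on release.
  - That burst was also faster than the advised 10 mm/s: the tool moved about 25 mm in 0.7 s.

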